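# Probe-test a lamp board on its tilted fixture

## Task

Push the bench supply lever fully over, away from the robot (on), then take the test probe from its forked rest and touch its tip onto the middle of the three brass contact studs of the lamp board, first the round one, then the square one, then the long one, each time holding the probe square to the tilted board, pushing the springy stud gently about half way in and pausing about half a second. Then hang the probe upright in its rest again, leaving the supply on and the things lying on the bench where they are.

Things in the scene. Friction and masses are not known exactly. Their poses are not given: they have to be found in the camera images.
- fixture: Fixed aluminium stand (foot 200 x 160 mm) carrying the round white lamp housing on a head tilted 32 degrees, its board facing up and to this frame's -x. Origin: centre of the foot on the bench, z up; the lamp's axis passes 95 mm above it. Housing radius 112 mm, flange 126 mm, rim 12 mm higher than the board. It stands turned to any angle about its own axis, held by stiff friction.
- board (a point): Centre of the lamp board's white face (108 mm radius). z: the board's outward normal; x, y lie in the board and turn with the lamp. Small LEDs and a black chip, at most 6 mm high, dot the board.
- round_stud_top (a point): Centre of the top face of the ROUND brass stud (18 mm diameter, 9 mm high, 58 mm from the board's centre). z: out of the board. It moves in with the stud.
- square_stud_top (a point): Centre of the top face of the SQUARE brass stud (28 x 28 mm, 9 mm high, 56 mm from the board's centre). z: out of the board. It moves in with the stud.
- long_stud_top (a point): Centre of the top face of the LONG brass stud (12 x 38 mm, long along its y, 9 mm high, 60 mm from the board's centre). z: out of the board. It moves in with the stud.
- round_stud (a joint): How far the round stud is pushed in, m: 0 out, 0.006 at its stop. Spring: about 0.7 N at the start, 5 N at the stop.
- square_stud (a joint): The same for the square stud.
- long_stud (a joint): The same for the long stud.
- probe: Test probe, 150 mm, about 100 g, hanging upright in its rest. Origin at the tip, z along the probe to the handle. From the tip: steel needle 5 mm thick for 18 mm, taper to a 12 mm shaft, round black collar (36 mm diameter) at 80 to 86 mm, black square handle 22 x 22 mm (sides along its x and y) at 86 to 150 mm: grip it there.
- probe_tip (a point): The probe's tip (the probe's origin).
- rest: Fixed dark steel fork. Origin: centre of its foot on the bench. Prongs' top face 105 mm up; they span x -22 to 24 mm, y 10 to 32 mm on either side, leaving a 20 mm slot along x, open at -x and above, closed by an upright at x = 20 mm. The shaft hangs in the slot, the collar on the prongs, so the tip is 25 mm up; it starts within 1 mm of the origin in x and y.
- supply (a joint): The bench supply's toggle lever, rad: near 0 it leans to its base's -x (off), 1.0 is its end stop towards its base's +x (on). It stays where it is left.
- supply_tip (a point): Tip of the black supply lever (80 mm long), which swings in the base's x-z plane, from 0.5 rad on one side of upright to 0.5 rad on the other.
- supply_base: Grey fixed block on a 120 x 90 mm foot plate under the supply lever; its +x (away from the robot) is the way the lever is to be pushed.
- driver: Bystander: white lamp driver box, 110 x 45 x 28 mm, lying loose. Origin under its centre.
- screwdriver: Bystander: screwdriver with a black handle, lying loose.
- spare: Bystander: spare white LED disc, 140 mm diameter, 8 mm thick, lying loose. Origin under its centre.
Mind the look-alikes: they are no part of the job. Leave any brown, purple or red look-alike of the supply_base alone.

How it is judged:
On the way, in this order (a step that is already met when the one before it is completed fails the run):
1. the supply lever is fully over to on, the probe still in its rest (value of joint supply above 0.85 rad and distance of probe from where it was at the start of the episode below 0.015 m), for 0.2 s.
2. the probe is lifted out of its rest (distance of probe from where it was at the start of the episode above 0.05 m and value of joint supply above 0.85 rad), for 0.1 s.
3. the probe's tip, within 8 mm of the middle of the round stud and with the probe within 12 degrees of the board's normal, pushes it in by at least 1.5 mm, for 0.25 s (value of joint round_stud above 0.0015 m and distance between probe_tip and round_stud_top below 0.008 m and angle between the z axis of probe and the z axis of board, either way round below 0.21 rad and value of joint supply above 0.85 rad), for 0.25 s.
4. the probe's tip, within 8 mm of the middle of the square stud and with the probe within 12 degrees of the board's normal, pushes it in by at least 1.5 mm, for 0.25 s (value of joint square_stud above 0.0015 m and distance between probe_tip and square_stud_top below 0.008 m and angle between the z axis of probe and the z axis of board, either way round below 0.21 rad and value of joint supply above 0.85 rad), for 0.25 s.
5. the probe's tip, within 8 mm of the middle of the long stud and with the probe within 12 degrees of the board's normal, pushes it in by at least 1.5 mm, for 0.25 s (value of joint long_stud above 0.0015 m and distance between probe_tip and long_stud_top below 0.008 m and angle between the z axis of probe and the z axis of board, either way round below 0.21 rad and value of joint supply above 0.85 rad), for 0.25 s.
At the end, for the whole second after the job is handed in: Supply lever on (over 0.85 rad); studs out again (under 1 mm); probe at rest, hanging in the fork: tip 21 to 30 mm above the bench, within 25 mm of the rest's centre, upright within 7 degrees; driver box, screwdriver and spare disc within 20 mm of where they lay (value of joint supply above 0.85 rad and horizontal distance between probe and rest below 0.025 m and z of probe in the frame of rest between 0.021 and 0.03 m and angle between probe's own z axis and vertical below 0.12 rad and linear speed of probe below 0.02 m/s and angular speed of probe below 0.2 rad/s and value of joint each of round_stud, square_stud, long_stud below 0.001 m and distance of each of driver, screwdriver, spare from where it was at the start of the episode below 0.02 m); the robot touches nothing.
It fails at once if the probe presses on the lamp or its fixture with more than 25 N (contact force between probe and fixture above 25 N).
It fails at once if the driver is moved more than 20 mm (distance of driver from where it was at the start of the episode above 0.02 m).
It fails at once if the screwdriver is moved more than 20 mm (distance of screwdriver from where it was at the start of the episode above 0.02 m).
It fails at once if the spare is moved more than 20 mm (distance of spare from where it was at the start of the episode above 0.02 m).
It also fails if it takes over 72 s, if anything falls off the work surface, if the arm or the gripper's body presses on something with over 40 N, if the wrist force passes 120 N, or if a joint passes its speed limit or range.

## Robot

A 6-joint arm with a two-finger parallel gripper is mounted at the origin on the work surface. World frame = base frame: x ahead of the robot, y to its left, z up, the work surface at z = 0. Lengths are in m, angles in rad, forces in N, time in s.
With the tool pointing down it reaches from about 0.375 to 0.9 m from the base axis. Payload 3.1 kg.
Tool frame: the origin (TCP) lies at the very end of the fingers, on their centre line; the grasp point (between the pads) lies 19 mm behind it; z points along the fingers, y is the line along which they close (so a half turn about z gives the same grasp; the last joint's range is limited). The gripper opens to 87 mm and grips with 3 to 60 N. Pads are 19 mm wide; open, the fingers measure 117 mm over their backs; the gripper's body (75 mm by 190 mm) begins 51 mm behind the grasp point.
Start: joints at [-1.29, 0.527, 1.433, -0, 1.181, -0.178], TCP at [0.277, -0.56, 0.223] pointing down, gripper open.
Joint ranges: [-3.08, 3.08], [-0.75, 2.2], [0.22, 2.44], [-1.43, 4.57], [0, 2.65], [-2.85, 2.85]. Speed limits (rad/s): [2.79, 2.79, 3.14, 3.14, 3.14, 3.14].

## Interface

Orientations are given as a unit quaternion [x, y, z, w].
In Python, from rig import robot gives the robot as it stands. The module is installed in compiled form; this text tells all that it offers.
- The arm moves only by the tool servo_tool, never from a script. Its argument "rows" is one flat list of numbers, 5 for each row, row after row: the closure, from -1 (fully open) to 1 (shut), so that 0 is half open, then the shift along the tool's x, y, z in m, then the turn about the tool's z in degrees. A call has 1 to 5 rows; each row shifts and turns the commanded pose from where the row before left it, along the tool's axes as they then stand; what a row does not reach is not made up. A row lasts 1/12 s, in which the tool goes at most 41.7 mm and 7.16 degrees, less where a joint would pass 70% of its speed; a pose out of reach is approached as far as the arm can. A call with a gripper value outside its range is refused whole. The fingers move at their own pace and stop on an object; "newtons" is the grip in N (left out, the last holds). Time passes only in rows, so rows that do not move let the fingers close. It gives the time, the measured TCP pose, the force, the opening and the grip force at its end, in the units of the state.
- robot.get_obs(): the state, without advancing time (a new reading comes with each control period).
- robot.camera(name): name is "side" or "top" or "wrist"; returns a dict with "pixels" (420x560x3 uint8, red, green, blue), "intrinsics" (3x3 intrinsics, pixels), "dist" ([k1, k2, p1, p2, k3] as OpenCV has them; the pictures are not rectified), "rvec" (rotation vector, rad) and "tvec" (3), from world to camera coordinates, as OpenCV has them; the wrist camera has in their place "mount" (4x4, takes a point from camera to tool coordinates, whose origin is the TCP and whose axes are the flange's). Camera axes: x right, y down, z forward; pixel columns grow to the right and rows downward; lengths in m; the calibration is good to about 2 mm. A picture is of the moment at which its call begins: read the wrist's pose just before it. There is no depth.
- robot.hand_in(): hands the job in; it is judged then, once.
Trained networks look in a picture, given as the dict that the camera call returned (one of the last four; its "shot" number tells which), for a name from the list of things; names that differ only in an ending like _2 or _b are one class to them, and where a whole thing is asked for, a point or a joint stands for the part that bears it (a point fixed in the world has none). Each returns a list of dicts, best first, with "score" (0 to 1); they miss things now and then, are a little off and sometimes report something else, mostly with a low value. They report only what shows in the picture. A call takes as long as a camera call. They do not tell look-alikes from the thing itself.
- robot.spot_in(picture, query): "at" ([x, y, z] in m, in world coordinates, good to about 4 mm: the middle of the surface that is visible of it).
- robot.outline_of(picture, query): "region" (420x560 bool, what is visible of it).
- robot.place_of(picture, query): "at" ([x, y, z] in m, in world coordinates, good to about 4 mm: a listed point, or the origin of a listed thing).
The state is a dict: "time": time; "q": joint angles; "joint_velocities": joint speeds; "joint_torque": joint torques, N m; "position": TCP position; "tool_rot": TCP orientation; "ft_force": force on the tool from outside, world axes, zero at the start; "moment": the same for the moment, N m; "grip_width": finger opening in m; "grip_force": force on a finger pad.
Only numpy, scipy, OpenCV 4.12 (cv2) and the standard library are available. Lean on these libraries where they do the work, as an engineer would, in place of code of your own. Each camera call takes 0.05 s, during which the arm holds its last target. There are 200 camera calls.

## Working session

There is one attempt and no reset: what is moved stays moved. The work goes in short steps, Python scripts to look and compute and a tool call to move; the robot and the scene stay as the last step left them, time stands still between calls to the robot, and variables do not carry over. Pictures are saved under pics/ and viewed, at most 10 in all, crops included, and the job is handed in when it is done.

Besides the shell and the picture viewer there is one more tool, called after "Call:" as name(argument=value, ...) on one line, values as JSON. servo_tool: Moves the arm, as the interface text tells. Its arguments: {"type":"object","properties":{"rows":{"type":"array","items":{"type":"number"}},"newtons":{"type":"number"}},"required":["rows"]}

```bash
mkdir -p pics; cat > h.py <<'E'
import numpy as np, cv2
from rig import robot
from scipy.spatial.transform import Rotation as R
def shot(n):
    o=robot.get_obs(); c=robot.camera(n)
    if n=='wrist':
        T=np.eye(4);T[:3,:3]=R.from_quat(o['tool_rot']).as_matrix();T[:3,3]=o['position']
        W=np.linalg.inv(T@np.array(c['mount']))
    else:
        W=np.eye(4);W[:3,:3]=cv2.Rodrigues(np.array(c['rvec'],float))[0];W[:3,3]=np.ravel(c['tvec'])
    c['W']=W; return c
def save(c,f,box=None,s=1):
    p=c['pixels'][:,:,::-1]
    if box: p=p[box[1]:box[3],box[0]:box[2]]
    cv2.imwrite('pics/'+f,cv2.resize(p,None,fx=s,fy=s,interpolation=cv2.INTER_CUBIC))
def proj(c,P):
    W=c['W']; return cv2.projectPoints(np.atleast_2d(np.array(P,float)),cv2.Rodrigues(W[:3,:3])[0],W[:3,3],np.array(c['intrinsics']),np.array(c['dist']))[0][:,0]
def ray(c,uv):
    n=cv2.undistortPoints(np.array([[uv]],float),np.array(c['intrinsics']),np.array(c['dist']))[0,0]
    W=c['W']; d=W[:3,:3].T@np.array([n[0],n[1],1]); return -W[:3,:3].T@W[:3,3], d/np.linalg.norm(d)
def onz(c,uv,z):
    o,d=ray(c,uv); return o+d*(z-o[2])/d[2]
def tri(obs):
    A=np.zeros((3,3));b=np.zeros(3);L=[]
    for c,uv in obs:
        o,d=ray(c,uv);M=np.eye(3)-np.outer(d,d);A+=M;b+=M@o;L.append((o,M))
    x=np.linalg.solve(A,b); return x,[np.linalg.norm(M@(x-o)) for o,M in L]
E
python3 - <<'E'
from h import *
names="fixture board round_stud_top square_stud_top long_stud_top probe probe_tip rest supply_tip supply_base driver screwdriver spare".split()
for n in ('top','side'):
    c=shot(n); save(c,n+'1.png',s=1.4)
    for q in names:
        for r in robot.place_of(c,q)[:3]:
            print(n,q,round(r['score'],2),np.round(r['at'],3),np.round(proj(c,r['at'])[0]))
o=robot.get_obs();print(o['time'],np.round(o['tool_rot'],3))
E
```

```text
top fixture 0.9 [ 0.627 -0.026  0.   ] [317. 183.]
top fixture 0.31 [ 0.442 -0.353  0.023] [424. 241.]
top board 0.66 [ 0.614 -0.031  0.116] [321. 183.]
top round_stud_top 0.46 [ 0.641 -0.07   0.149] [336. 172.]
top square_stud_top 0.45 [0.622 0.021 0.146] [304. 179.]
top long_stud_top 0.65 [0.385 0.159 0.001] [257. 262.]
top long_stud_top 0.55 [ 0.556 -0.039  0.094] [324. 204.]
top long_stud_top 0.24 [0.622 0.025 0.144] [303. 180.]
top rest 0.64 [ 0.441 -0.354 -0.   ] [421. 242.]
top rest 0.18 [ 0.387  0.154 -0.001] [259. 261.]
top supply_tip 0.6 [0.778 0.195 0.092] [243. 129.]
top supply_tip 0.59 [0.626 0.337 0.092] [195. 181.]
top supply_tip 0.56 [0.441 0.356 0.093] [188. 244.]
top supply_base 0.96 [0.661 0.349 0.005] [196. 173.]
top supply_base 0.92 [0.481 0.362 0.002] [192. 231.]
top supply_base 0.89 [0.253 0.38  0.001] [186. 305.]
top driver 0.8 [0.385 0.16  0.   ] [257. 261.]
top driver 0.47 [0.478 0.361 0.003] [192. 232.]
top screwdriver 0.66 [0.48  0.358 0.001] [193. 231.]
top screwdriver 0.55 [ 0.394 -0.103 -0.003] [342. 258.]
top spare 0.71 [ 0.727 -0.355 -0.   ] [420. 151
[... 528 characters left out ...]
.444 -0.354  0.026] [361. 153.]
side probe_tip 0.55 [ 0.442 -0.355  0.028] [362. 153.]
side probe_tip 0.5 [ 0.644 -0.07   0.146] [272. 158.]
side rest 0.9 [ 0.444 -0.358 -0.001] [361. 160.]
side supply_tip 0.75 [0.218 0.37  0.094] [401. 336.]
side supply_tip 0.73 [0.486 0.526 0.091] [248. 364.]
side supply_tip 0.64 [0.775 0.195 0.094] [187. 223.]
side supply_base 0.94 [0.253 0.376 0.003] [378. 361.]
side supply_base 0.79 [0.519 0.523 0.001] [234. 385.]
side supply_base 0.78 [0.486 0.359 0.004] [276. 326.]
side driver 0.82 [0.388 0.162 0.001] [339. 276.]
side screwdriver 0.56 [ 0.398 -0.101 -0.001] [358. 211.]
side spare 0.8 [ 0.731 -0.359 -0.002] [276. 144.]
1.4 [ 0.974  0.228 -0.    -0.   ]
```

View pics/top1.png

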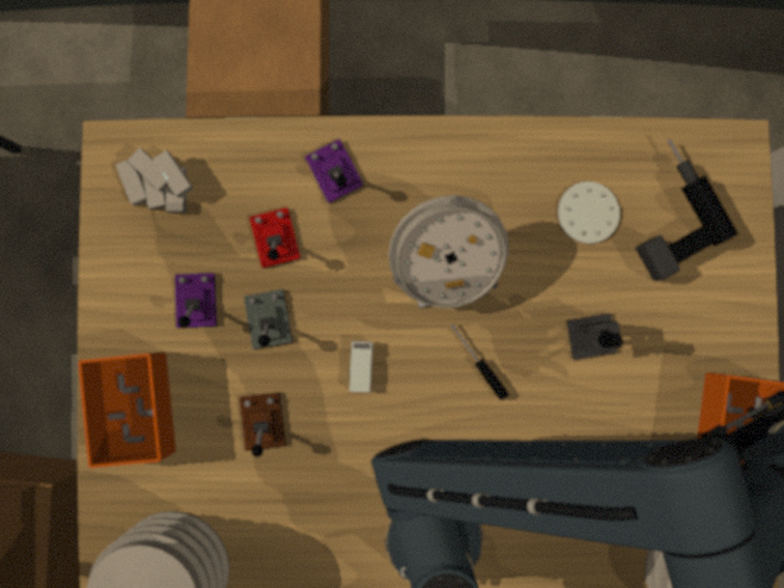

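View pics/side1.png

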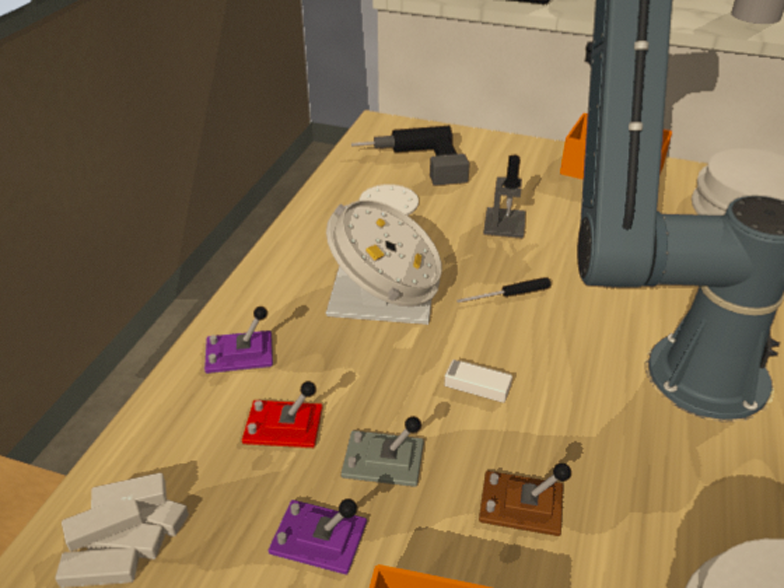

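Candidates for the supply, in 560x420 top-view pixels: grey (192,231), red (196,173), purple (238,122), purple (140,214) and brown (188,301). By the description I choose the grey one. The rest with the probe is at (421,242), and the power drill on the right is only similar in colour. I'll check the choice in a crop.

```bash
cat >> h.py <<'E'
def yaw(o=None):
    o=o or robot.get_obs(); m=R.from_quat(o['tool_rot']).as_matrix()[:,0]; return np.degrees(np.arctan2(m[1],m[0]))
def plan(P,a=None):
    "turn (deg about tool z) and then the shift in tool axes"
    o=robot.get_obs(); y=yaw(o); a=y if a is None else a
    t=(y-a+180)%360-180
    M=R.from_quat(o['tool_rot']).as_matrix()@R.from_euler('z',t,degrees=True).as_matrix()
    s=M.T@(np.array(P)-o['position']); q1=np.degrees(np.arctan2(P[1],P[0]))
    print('turn %.1f rows %.1f | shift'%(t,abs(t)/7.16),np.round(s,4),'rows %.1f'%(np.linalg.norm(s)/.0417),'q6 end',round((q1+90-a+180)%360-180))
E
python3 - <<'E'
from h import *
c=shot('side'); print(robot.get_obs()['time'])
a=c['pixels'][290:350,235:310]; b=c['pixels'][95:175,330:390]
save(c,'crop2.png',(225,80,395,350),2.2)
w=shot('wrist'); print(np.round(w['mount'],3)); print(np.round(w['intrinsics'],1))
plan((0.36,-0.33,0.36)); plan((0.39,0.35,0.3),7)
E
```

```text
1.45
[[ 0.    -0.955 -0.296  0.081]
 [ 1.     0.     0.    -0.   ]
 [-0.    -0.296  0.955 -0.163]
 [ 0.     0.     0.     1.   ]]
[[320.7   0.  287.4]
 [  0.  320.7 205.9]
 [  0.    0.    1. ]]
turn 0.0 rows 0.0 | shift [ 0.1761 -0.1695 -0.1375] rows 6.7 q6 end 21
turn 19.3 rows 2.7 | shift [ 0.2227 -0.8896 -0.0775] rows 22.1 q6 end 125
```

View pics/crop2.png

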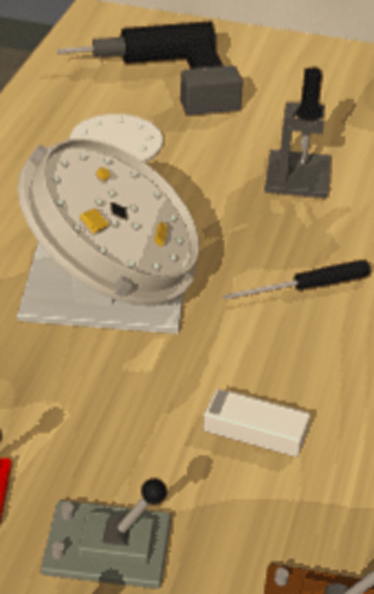

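The crop shows the grey supply at crop (110,540), its lever leaning towards the robot. The rest is at (300,150), with the upright on its far, world +x side. The grey one is the right supply. I'll move over the rest for a wrist view.

Call:
servo_tool(rows=[-1, 0.025, -0.024, -0.02, 0, -1, 0.025, -0.024, -0.02, 0, -1, 0.025, -0.024, -0.02, 0, -1, 0.025, -0.024, -0.02, 0, -1, 0.025, -0.024, -0.02, 0])

```text
time: 1.92
position: [0.3364, -0.3954, 0.3234]
tool_rot: [0.974, 0.228, 0.0, -0.0]
ft_force: [0.4, 0.9, -0.5]
grip_width: 0.0869
grip_force: 0.0
```

Call:
servo_tool(rows=[-1, 0.025, -0.024, -0.02, 0, -1, 0.025, -0.024, -0.02, 0, -1, 0, 0, 0, 0])

```text
time: 2.17
position: [0.362, -0.3276, 0.3669]
tool_rot: [0.973, 0.23, 0.002, 0.002]
ft_force: [0.6, -0.2, 0.8]
grip_width: 0.087
grip_force: 0.0
```

```bash
python3 - <<'E'
from h import *
print(np.round(robot.get_obs()['position'],4),yaw())
c=shot('wrist'); save(c,'w3.png',s=1.4)
for q in "probe probe_tip rest".split():
    for r in robot.place_of(c,q)[:2]: print(q,round(r['score'],2),np.round(r['at'],3),np.round(proj(c,r['at'])[0]))
    for r in robot.spot_in(c,q)[:1]: print('spot',q,round(r['score'],2),np.round(r['at'],3))
E
```

```text
[ 0.362  -0.3276  0.3669] 26.6373708677946
probe 0.91 [ 0.442 -0.358  0.024] [327. 124.]
spot probe 0.87 [ 0.445 -0.352  0.17 ]
spot probe_tip 0.9 [ 0.444 -0.347  0.174]
rest 0.62 [ 0.445 -0.354 -0.001] [324. 120.]
spot rest 0.75 [ 0.449 -0.339  0.01 ]
```

View pics/w3.png

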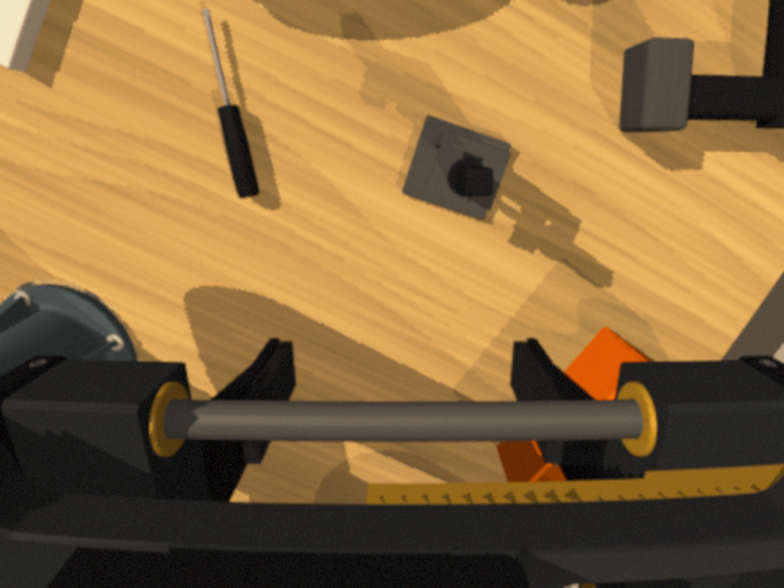

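Wrist view: rest foot corners at about (427,117), (511,146), (486,219), (403,190), the handle top at (480,180), the screwdriver at (235,140). Next come the rest's yaw, the board normal from the stud fits, and the path to the lever.

```bash
python3 - <<'E'
from h import *
c=shot('wrist')
C=np.array([onz(c,np.array(p)/1.4,0.008) for p in [(427,117),(511,146),(486,219),(403,190)]])
print(np.round(C,3),C.mean(0))
for i in range(4):
    d=C[(i+1)%4]-C[i]; print(np.linalg.norm(d[:2]),np.degrees(np.arctan2(d[1],d[0])))
# handle top rotation from dark blob at crop
g=cv2.cvtColor(c['pixels'],cv2.COLOR_RGB2GRAY)
print(g[112:146:2,318:362:2])
B=np.array([.614,-.031,.117]);S=np.array([[.641,-.07,.146],[.622,.0235,.145],[.557,-.038,.096]])
n=np.cross(S[1]-S[0],S[2]-S[0]);n/=np.linalg.norm(n)*np.sign(n[2]);print('n',n,np.degrees(np.arccos(n[2])),np.degrees(np.arctan2(n[1],n[0])))
plan((0.39,0.35,0.3),7)
E
```

```text
[[ 0.474 -0.305  0.008]
 [ 0.489 -0.402  0.008]
 [ 0.405 -0.416  0.008]
 [ 0.392 -0.316  0.008]] [ 0.44032968 -0.35974533  0.008     ]
0.09824123199614052 -81.46094767113243
0.08482503964059172 -170.09007471799472
0.10118511038884283 97.41978880105613
0.08282909044886089 7.919784443608806
[[ 70  68  50  29  27  25  25  29  26  26  28  28  27  54  72  76  79  80
   81  80  81  80]
 [ 69  59  32  30  26  26  20  24  21  20  23  25  24  27  36  43  61  76
   81  80  79  81]
 [ 67  46  28  24  25  22  20  25  30  29  29  32  34  28  27  29  35  74
   78  80  80  87]
 [ 66  33  24  27  18  19  25  30  34  32  26  32  30  28  29  27  31  72
   79  78  83  99]
 [ 61  31  25  27  23  19  22  29  31  35  33  31  31  31  32  29  30  70
   81  78  85 105]
 [ 60  27  28  19  17  21  25  28  29  29  25  32  32  31  28  31  30  67
   78  77  91 112]
 [ 64  30  30  26  22  22  23  28  31  31  30  25  31  28  32  28  28  54
   66  77 103 116]
 [ 75  39  27  19  23  21  23  28  24  23  25  29  33  32  30  32  27  50
   54  70 114 117]
 [ 78  54  31  25  18  19  20  23  26  29  27  30  28  28  24  25 
[... 224 characters left out ...]
79  70  53  36  23  25  22  21  27  30  29  32  36  36  49  54
   90 115 120 118]
 [ 78  80  79  81  78  72  59  60  44  44  51  51  51  53  52  55  49  60
  101 114 132 162]
 [ 77  77  76  78  79  82  79  79  57  62  54  52  53  51  54  53  52  73
  109 113 140 173]
 [ 75  77  79  78  78  76  80  78  74  76  75  59  54  52  54  55  56  96
  112 115 115 143]
 [ 77  76  77  78  79  82  78  77  78  77  79  75  70  57  53  52  65 110
  120 116 117 115]
 [ 95  80  76  78  78  78  77  77  79  79  77  77  79  76  66  59  88 120
  123 123 120 117]]
n [-0.53680096 -0.10012269  0.83774709] 33.097023321559035 -169.43474462301546
turn 19.2 rows 2.7 | shift [ 0.114  -0.6737  0.0625] rows 16.5 q6 end 125
```

Call:
servo_tool(rows=[-1, 0, 0, -0.02, 6.4, -1, 0, 0, -0.02, 6.4, -1, 0, 0, 0, 6.4])

```text
time: 2.82
position: [0.3604, -0.3343, 0.4055]
tool_rot: [0.998, 0.059, 0.002, 0.003]
ft_force: [0.8, -1.2, 0.4]
grip_width: 0.0868
grip_force: 0.0
```

Call:
servo_tool(rows=[-1, 0.024, -0.036, 0, 0, -1, 0.024, -0.036, 0, 0, -1, 0.024, -0.036, 0, 0, -1, 0.024, -0.036, 0, 0, -1, 0.024, -0.036, 0, 0])

```text
time: 3.23
position: [0.4531, -0.1446, 0.4019]
tool_rot: [0.998, 0.061, -0.0, -0.0]
ft_force: [0.3, -1.4, 0.3]
grip_width: 0.0872
grip_force: 0.0
```

Call:
servo_tool(rows=[-1, 0.024, -0.036, 0, 0, -1, 0.024, -0.036, 0, 0, -1, 0.024, -0.036, 0, 0, -1, 0, 0, 0, 0])

```text
time: 3.57
position: [0.5109, -0.0279, 0.4017]
tool_rot: [0.998, 0.066, 0.0, -0.002]
ft_force: [0.0, -0.3, 0.1]
grip_width: 0.087
grip_force: 0.0
```

```bash
python3 - <<'E'
from h import *
print(np.round(robot.get_obs()['position'],4),yaw())
c=shot('wrist'); save(c,'w4.png',s=1.4)
for q in "board round_stud_top square_stud_top long_stud_top fixture".split():
    for r in robot.place_of(c,q)[:2]: print(q,round(r['score'],2),np.round(r['at'],3),np.round(proj(c,r['at'])[0]))
    for r in robot.outline_of(c,q)[:2]:
        m=r['region'];v,u=np.nonzero(m);print('  px',round(r['score'],2),u.mean().round(1),v.mean().round(1),m.sum())
plan((0.39,0.35,0.3),7)
E
```

```text
[ 0.5109 -0.0279  0.4017] 7.5480004797130995
board 0.66 [ 0.617 -0.033  0.122] [303.  89.]
  px 0.84 299.3 76.1 25451
  px 0.69 339.2 67.9 186
  px 0.43 261.7 76.7 526
square_stud_top 0.65 [0.62  0.019 0.141] [263.  80.]
  px 0.98 261.3 76.7 539
long_stud_top 0.68 [ 0.558 -0.039  0.1  ] [300. 134.]
long_stud_top 0.51 [ 0.442 -0.355 -0.   ] [454. 215.]
  px 0.69 301.4 133.3 275
fixture 0.64 [ 0.623 -0.031 -0.001] [299.  89.]
  px 0.74 299.5 76.2 25477
turn 0.0 rows 0.0 | shift [-0.0707 -0.3962  0.1026] rows 10.0 q6 end 125
```

View pics/w4.png

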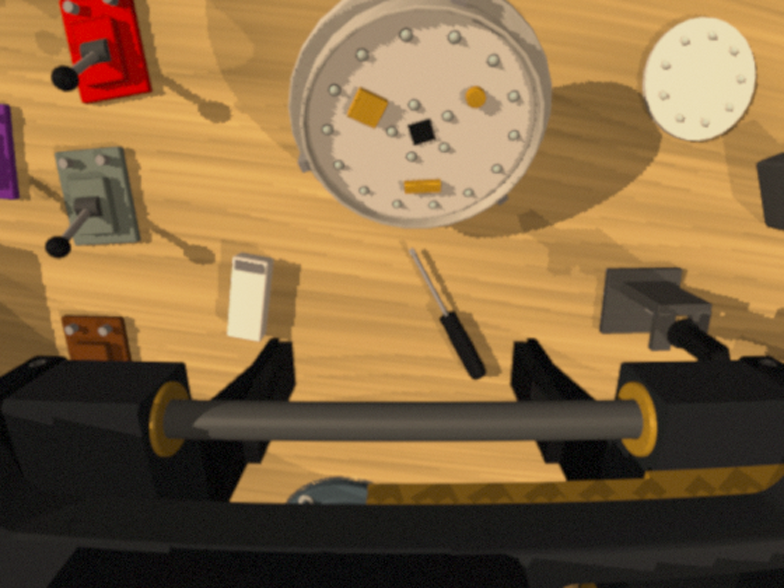

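Lamp view: round stud at (475,97), square at (367,106), long at (422,186), chip at (421,131). The grey supply is at (95,200), its ball at (57,247). Now to triangulate from three cameras.

```bash
python3 - <<'E'
from h import *
cs={n:shot(n) for n in ('wrist','top','side')}
guess={'round_stud_top':(.641,-.07,.146),'square_stud_top':(.621,.022,.144),'long_stud_top':(.557,-.038,.097),'supply_tip':(.44,.355,.093)}
P={}
for q,g in guess.items():
    ob=[]
    for n,c in cs.items():
        p0=proj(c,g)[0]
        # colour blob near the predicted pixel
        hsv=cv2.cvtColor(c['pixels'],cv2.COLOR_RGB2HSV).astype(int); 
        if 'stud' in q: m=((hsv[...,1]>120)&(hsv[...,0]>8)&(hsv[...,0]<32)&(hsv[...,2]>90))
        else: m=hsv[...,2]<45
        k,l,st,ce=cv2.connectedComponentsWithStats(m.astype(np.uint8))
        cand=[(np.linalg.norm(ce[i]-p0),i) for i in range(1,k) if st[i,4]>8 and st[i,4]<900]
        d,i=min(cand)
        print(q,n,np.round(p0),np.round(ce[i],1),st[i,4])
        if d<10: ob.append((c,ce[i]))
    if len(ob)>1: P[q],e=tri(ob); print(np.round(P[q],4),np.round(e,4))
S=np.array([P[k] for k in list(guess)[:3]])
n=np.cross(S[1]-S[0],S[2]-S[0]);n/=np.linalg.norm(n)*np.sign(n[2]);print('n',n,np.degrees(np.arccos(n[2])),np.degrees(np.arctan2(n[1],n[0])))
print([np.linalg.norm(S[i]-S[j]) for i,j in((0,1),(1,2),(0,2))])
E
```

```text
round_stud_top wrist [329.  69.] [332.2  65.4] 194
round_stud_top top [336. 172.] [337.1 170.7] 25
round_stud_top side [273. 158.] [271.4 158.6] 30
[ 0.646  -0.0735  0.1419] [0.0003 0.0005 0.0003]
square_stud_top wrist [253.  76.] [255.1  74. ] 553
square_stud_top top [304. 180.] [303.9 178.6] 86
square_stud_top side [268. 179.] [267.3 179.8] 88
[0.6244 0.0203 0.1406] [0.0004 0.0005 0.0001]
long_stud_top wrist [294. 131.] [295.9 130. ] 269
long_stud_top top [324. 203.] [303.9 178.6] 86
long_stud_top side [298. 185.] [297.8 186.2] 48
[ 0.5591 -0.0409  0.0919] [0.0002 0.0002]
supply_tip wrist [ 37. 179.] [ 36.6 176. ] 175
supply_tip top [189. 245.] [188.2 242.9] 46
supply_tip side [297. 304.] [294.6 303. ] 85
[0.4449 0.3554 0.0935] [0.0008 0.0007 0.0001]
n [-0.52627693 -0.10943893  0.8432412 ] 32.51601871185622 -168.2528000597994
[np.float64(0.09628535419247371), np.float64(0.10193020230780504), np.float64(0.10551663886572933)]
```

```bash
python3 - <<'E'
from h import *
print(np.round(robot.get_obs()['position'],4),yaw())
plan((0.385,0.348,0.2));plan((0.385,0.348,0.075))
E
```

```text
[ 0.5085 -0.034   0.4026] 7.100853830956611
turn 0.0 rows 0.0 | shift [-0.0754 -0.3944  0.2026] rows 10.8 q6 end 125
turn 0.0 rows 0.0 | shift [-0.0754 -0.3944  0.3276] rows 12.4 q6 end 125
```

Call:
servo_tool(rows=[1, -0.007, -0.036, 0.012, 0, 1, -0.007, -0.036, 0.012, 0, 1, -0.007, -0.036, 0.012, 0, 1, -0.007, -0.036, 0.012, 0, 1, -0.007, -0.036, 0.012, 0])

```text
time: 4.68
position: [0.4508, 0.1419, 0.3423]
tool_rot: [0.998, 0.062, 0.0, -0.0]
ft_force: [1.0, -0.3, -0.5]
grip_width: 0.0616
grip_force: 0.0
```

Call:
servo_tool(rows=[1, -0.007, -0.036, 0.024, 0, 1, -0.007, -0.036, 0.024, 0, 1, -0.007, -0.036, 0.024, 0, 1, -0.007, -0.036, 0.024, 0, 1, -0.007, -0.036, 0.024, 0])

```text
time: 5.1
position: [0.3966, 0.3079, 0.2278]
tool_rot: [0.998, 0.062, 0.001, -0.0]
ft_force: [0.3, 0.4, -0.2]
grip_width: 0.0282
grip_force: 0.0
```

Call:
servo_tool(rows=[1, -0.005, -0.034, 0.022, 0, 1, 0, 0, 0, 0, 1, 0, 0, 0, 0])

```text
time: 5.35
position: [0.3866, 0.3403, 0.2051]
tool_rot: [0.998, 0.064, -0.001, 0.001]
ft_force: [-0.8, -0.1, 0.7]
grip_width: 0.0082
grip_force: 0.0
```

```bash
python3 - <<'E'
from h import *
print(np.round(robot.get_obs()['position'],4),yaw())
plan((0.387,0.348,0.078),7.5)
E
```

```text
[0.3866 0.3403 0.2051] 7.371019119680037
turn -0.1 rows 0.0 | shift [ 0.0018 -0.0077  0.1271] rows 3.1 q6 end 124
```

Call:
servo_tool(rows=[1, 0, -0.007, 0.032, 0, 1, 0, 0, 0.032, 0, 1, 0, 0, 0.032, 0, 1, 0, 0, 0.031, 0, 1, 0, 0, 0, 0])

```text
time: 5.77
position: [0.3854, 0.3435, 0.0758]
tool_rot: [0.998, 0.061, -0.004, 0.002]
ft_force: [-1.2, -0.1, -0.2]
grip_width: 0.0001
grip_force: 0.0
```

Call:
servo_tool(rows=[1, 0.015, 0, 0, 0, 1, 0.015, 0, 0, 0, 1, 0.015, 0, 0, 0, 1, 0.015, 0, 0, 0, 1, 0.015, 0, 0, 0])

```text
time: 6.18
position: [0.4636, 0.3553, 0.0824]
tool_rot: [0.998, 0.062, 0.001, -0.001]
ft_force: [-0.5, -0.6, 1.1]
grip_width: 0.0001
grip_force: 0.6
```

Call:
servo_tool(rows=[1, 0.01, 0, 0, 0, 1, 0.01, 0, 0, 0, 1, 0.005, 0, 0, 0, 1, 0.003, 0, 0, 0])

```text
time: 6.52
position: [0.4904, 0.3589, 0.0803]
tool_rot: [0.998, 0.062, 0.001, -0.0]
ft_force: [-1.1, -0.5, 1.0]
grip_width: 0.0003
grip_force: 0.3
```

Call:
servo_tool(rows=[1, 0.003, 0, 0, 0, 1, 0.003, 0, 0, 0, 1, 0, 0, 0, 0])

```text
time: 6.77
position: [0.4952, 0.3597, 0.0793]
tool_rot: [0.998, 0.062, -0.0, 0.0]
ft_force: [-0.3, -0.4, -0.5]
grip_width: 0.001
grip_force: 0.1
```

```bash
cat > lev.py <<'E'
from h import *
ob=[]
g=(.519,.366,.094)
for n in ('top','side'):
    c=shot(n); 
    for r in robot.place_of(c,'supply_tip'):
        if np.linalg.norm(np.array(r['at'])[:2]-g[:2])<.09: print(n,round(r['score'],2),np.round(r['at'],3))
save(c,'lev%d.png'%(100*robot.get_obs()['time']),(220,260,340,360),4)
print(robot.get_obs()['ft_force'],robot.get_obs()['position'])
E
python3 lev.py; ls pics
```

```text
[-1.15132586  0.1457569  -0.06194871] [0.49517052 0.35991114 0.07947026]
crop2.png
lev696.png
side1.png
top1.png
w3.png
w4.png
```

Call:
servo_tool(rows=[1, 0.003, 0, 0, 0, 1, 0.003, 0, 0, 0, 1, 0, 0, 0, 0])

```text
time: 7.22
position: [0.4959, 0.3599, 0.0792]
tool_rot: [0.998, 0.062, -0.006, 0.001]
ft_force: [-9.9, 0.0, 7.2]
grip_width: 0.0005
grip_force: 4.9
```

Call:
servo_tool(rows=[1, 0.003, 0, 0, 0, 1, 0.002, 0, 0, 0, 1, 0, 0, 0, 0])

```text
time: 7.47
position: [0.4961, 0.3599, 0.0791]
tool_rot: [0.998, 0.062, -0.011, 0.002]
ft_force: [-18.0, -0.1, 13.5]
grip_width: 0.0006
grip_force: 8.8
```

At the end stop: the force climbs with no further motion. I'll back off, lift and check.

Call:
servo_tool(rows=[1, -0.02, 0, 0, 0, 1, -0.03, 0, 0, 0, 1, -0.03, 0, -0.02, 0, 1, 0, 0.01, -0.04, 0, 1, 0, 0.01, -0.04, 0])

```text
time: 7.88
position: [0.4257, 0.3306, 0.1788]
tool_rot: [0.998, 0.064, -0.003, 0.001]
ft_force: [2.6, 1.4, 0.8]
grip_width: 0.0006
grip_force: 0.0
```

Call:
servo_tool(rows=[-1, 0, 0.036, -0.02, 0, -1, 0, 0.036, -0.02, 0, -1, 0, 0.036, -0.02, 0, -1, 0, 0.036, -0.02, 0, -1, 0, 0.036, -0.02, 0])

```text
time: 8.3
position: [0.4518, 0.1513, 0.2808]
tool_rot: [0.998, 0.063, 0.001, 0.0]
ft_force: [1.0, 0.0, 0.9]
grip_width: 0.0258
grip_force: 0.0
```

```bash
python3 lev.py;python3 - <<'E'
from h import *
print(yaw()); plan((.44,-.355,.35),10)
E
```

```text
top 0.55 [0.515 0.372 0.094]
side 0.58 [0.518 0.369 0.093]
[-0.71948914  0.12896351 -0.47562194] [0.45229797 0.15219738 0.28016456]
6.9878264730788295
turn -3.0 rows 0.4 | shift [-0.1     0.4973 -0.0702] rows 12.3 q6 end 41
```

Call:
servo_tool(rows=[-1, -0.008, 0.039, -0.005, 0, -1, -0.008, 0.039, -0.005, 0, -1, -0.008, 0.039, -0.005, 0, -1, -0.008, 0.039, -0.005, 0, -1, -0.008, 0.039, -0.005, 0])

```text
time: 8.92
position: [0.4356, -0.0453, 0.3036]
tool_rot: [0.998, 0.064, -0.001, -0.001]
ft_force: [1.0, -0.1, 0.1]
grip_width: 0.0754
grip_force: 0.0
```

Call:
servo_tool(rows=[-1, -0.008, 0.039, -0.005, 0, -1, -0.008, 0.039, -0.005, 0, -1, -0.008, 0.039, -0.005, 0, -1, -0.008, 0.039, -0.005, 0, -1, -0.008, 0.039, -0.005, 0])

```text
time: 9.33
position: [0.4209, -0.2441, 0.3285]
tool_rot: [0.998, 0.063, -0.001, -0.001]
ft_force: [1.1, -0.8, 0.2]
grip_width: 0.0869
grip_force: 0.0
```

Call:
servo_tool(rows=[-1, -0.008, 0.039, 0, 0, -1, -0.008, 0.038, 0, 0, -1, -0.008, 0.03, 0, 0, -1, 0, 0, 0, 0, -1, 0, 0, 0, 0])

```text
time: 9.75
position: [0.4107, -0.353, 0.3276]
tool_rot: [0.998, 0.062, -0.001, -0.002]
ft_force: [-0.0, -0.1, -1.4]
grip_width: 0.0868
grip_force: 0.0
```

```bash
python3 - <<'E'
from h import *
print(np.round(robot.get_obs()['position'],4),yaw())
c=shot('wrist'); p=proj(c,(.443,-.356,.175))[0].astype(int);print(p)
for q in "probe rest".split():
    for r in robot.place_of(c,q)[:1]: print(q,round(r['score'],2),np.round(r['at'],3),np.round(proj(c,r['at'])[0]))
x,y=max(p[0]-80,0),max(p[1]-70,0); print(x,y); save(c,'w5.png',(x,y,x+160,y+120),5)
plan((.443,-.356,.28),26)
E
```

```text
[ 0.4107 -0.353   0.3276] 7.111188842141678
[294 158]
probe 0.86 [ 0.441 -0.354  0.023] [291. 144.]
rest 0.97 [ 0.444 -0.356  0.004] [293. 140.]
214 88
turn -18.7 rows 2.6 | shift [0.0267 0.0188 0.0486] rows 1.4 q6 end 25
```

View pics/w5.png

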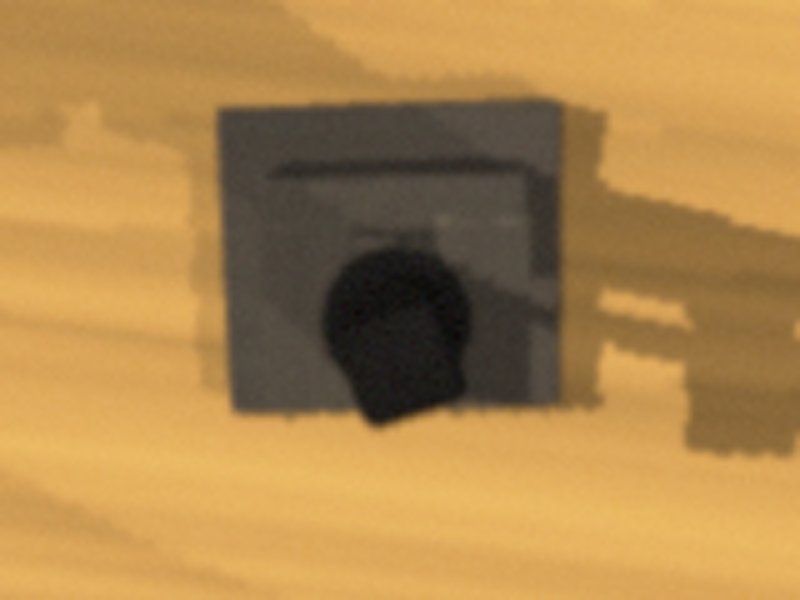

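The crop shows the handle top centred at about (405,362), turned about 20° from the tool, so the probe's yaw is about 27°. The rest's foot is nearly parallel to the tool, yaw about 8°. The slot's closed end is on the world +x side.

Call:
servo_tool(rows=[-1, 0, 0, 0, -6.7, -1, 0, 0, 0, -6.7, -1, 0, 0, 0, -6.7, -1, 0, 0, 0, 0, -1, 0, 0, 0, 0])

```text
time: 10.32
position: [0.4108, -0.3516, 0.3296]
tool_rot: [0.972, 0.235, 0.0, -0.0]
ft_force: [-0.4, 0.4, 0.1]
grip_width: 0.0873
grip_force: 0.0
```

```bash
python3 - <<'E'
from h import *
print(np.round(robot.get_obs()['position'],4),yaw(),robot.get_obs()['time'])
# height check: handle top from wrist and side, triangulated
ob=[]
for n in('wrist','side'):
    c=shot(n); g=cv2.cvtColor(c['pixels'],cv2.COLOR_RGB2GRAY)
    for r in robot.outline_of(c,'probe')[:1]:
        v,u=np.nonzero(r['region']&(g<60)); print(n,round(r['score'],2),len(u),u.min(),u.max(),v.min(),v.max(),'model top/tip',np.round(proj(c,[(.4425,-.356,.175),(.4425,-.356,.025)])))
plan((.4425,-.356,.126),27)
E
```

```text
[ 0.4108 -0.3516  0.3296] 27.197194356291153 10.3167
wrist 0.59 812 288 316 142 175 model top/tip [[306. 164.]
 [300. 147.]]
side 0.64 172 361 370 111 133 model top/tip [[367. 111.]
 [362. 153.]]
turn 0.2 rows 0.0 | shift [0.027  0.0174 0.2036] rows 4.9 q6 end 24
```

Call:
servo_tool(rows=[-1, 0.027, 0.0175, 0, 0, -1, 0, 0, 0.03, 0, -1, 0, 0, 0.03, 0, -1, 0, 0, 0.03, 0, -1, 0, 0, 0, 0])

```text
time: 10.93
position: [0.4396, -0.3531, 0.2337]
tool_rot: [0.972, 0.235, -0.003, -0.006]
ft_force: [-1.4, 1.2, -1.4]
grip_width: 0.0871
grip_force: 0.0
```

```bash
python3 - <<'E'
from h import *
print(np.round(robot.get_obs()['position'],4),yaw())
c=shot('wrist'); g=cv2.cvtColor(c['pixels'],cv2.COLOR_RGB2GRAY)
p=proj(c,[(.4425,-.356,.175)])[0];print(p)
save(c,'w6.png',(190,120,390,300),4)
plan((.4425,-.356,.126),27)
E
```

```text
[ 0.4396 -0.3531  0.2337] 27.199387904344754
[294.00737587 220.10546274]
turn 0.2 rows 0.0 | shift [0.001  0.0029 0.1106] rows 2.7 q6 end 24
```

View pics/w6.png

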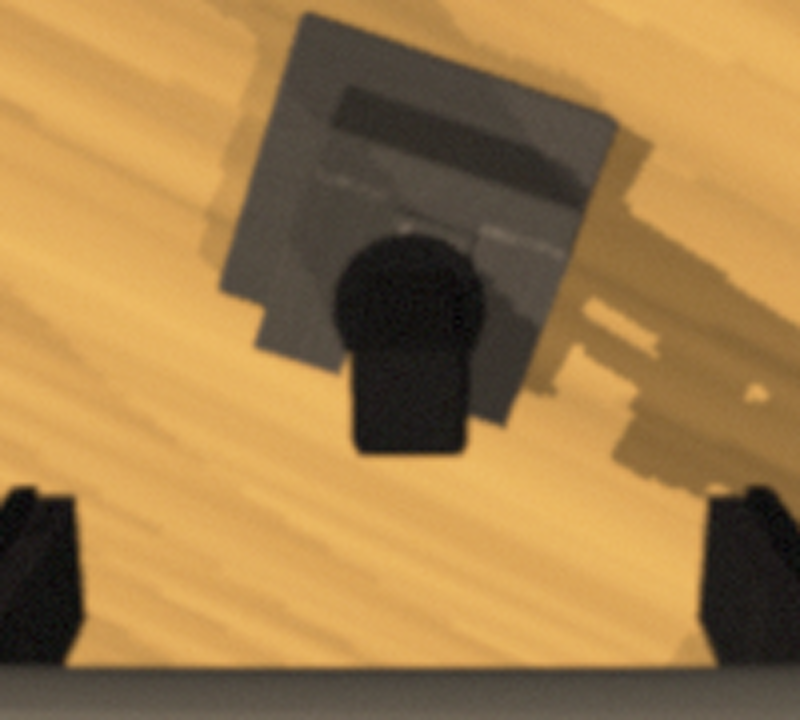

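The handle is square to the fingers and centred at (410,397), between fingers at 80 and 700. Descending and gripping.

Call:
servo_tool(rows=[-1, 0.001, 0.002, 0.03, 0, -1, 0, 0.001, 0.03, 0, -1, 0, 0, 0.03, 0, -1, 0, 0, 0.02, 0, -1, 0, 0, 0, 0])

```text
time: 11.4
position: [0.4436, -0.3578, 0.1275]
tool_rot: [0.972, 0.235, -0.001, -0.002]
ft_force: [0.2, -0.4, 0.1]
grip_width: 0.0874
grip_force: 0.0
```

Call:
servo_tool(rows=[1, 0, 0, 0, 0, 1, 0, 0, 0, 0, 1, 0, 0, 0, 0, 1, 0, 0, 0, 0, 1, 0, 0, 0, 0], newtons=10)

```text
time: 11.82
position: [0.4453, -0.3593, 0.131]
tool_rot: [0.972, 0.236, 0.001, 0.001]
ft_force: [-0.3, 0.3, 0.8]
grip_width: 0.0618
grip_force: 0.0
```

Call:
servo_tool(rows=[1, 0, 0, 0, 0, 1, 0, 0, 0, 0, 1, 0, 0, 0, 0, 1, 0, 0, 0, 0, 1, 0, 0, 0, 0])

```text
time: 12.23
position: [0.4444, -0.3584, 0.1294]
tool_rot: [0.972, 0.235, -0.0, -0.0]
ft_force: [-0.8, 1.3, 0.4]
grip_width: 0.0285
grip_force: 0.5
```

Call:
servo_tool(rows=[1, 0, 0, 0, 0, 1, 0, 0, 0, 0, 1, 0, 0, 0, 0])

```text
time: 12.48
position: [0.4444, -0.3583, 0.1293]
tool_rot: [0.972, 0.236, -0.0, -0.0]
ft_force: [-0.7, 2.1, 0.8]
grip_width: 0.0218
grip_force: 10.0
```

Call:
servo_tool(rows=[1, 0, 0, -0.02, 0, 1, 0, 0, -0.02, 0, 1, 0, 0, 0, 6.4, 1, 0, 0, 0, 6.4, 1, 0, 0, 0, 6.0])

```text
time: 12.9
position: [0.4448, -0.3586, 0.1697]
tool_rot: [0.997, 0.071, 0.0, 0.0]
ft_force: [-0.6, 0.3, -1.3]
grip_width: 0.0221
grip_force: 10.0
```

```bash
python3 - <<'E'
from h import *
o=robot.get_obs();print(np.round(o['position'],4),yaw(),o['grip_width'],o['grip_force'],o['time'])
c=shot('side'); g=cv2.cvtColor(c['pixels'],cv2.COLOR_RGB2GRAY)
for q in('probe','probe_tip','rest'):
    for r in robot.place_of(c,q)[:1]: print(q,round(r['score'],2),np.round(r['at'],3))
save(c,'s7.png',(310,70,430,180),5)
E
```

```text
[ 0.4448 -0.3586  0.1697] 8.132727120154623 0.022128560350586295 9.986096956272377 12.9
probe 0.43 [ 0.446 -0.357  0.064]
probe_tip 0.48 [ 0.44  -0.359  0.068]
rest 0.67 [ 0.441 -0.359 -0.002]
```

View pics/s7.png

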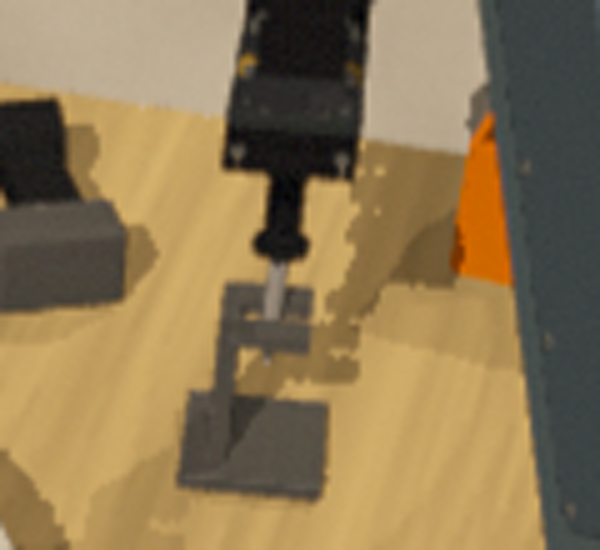

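The probe is lifted 40 mm and hangs straight, with the rest's upright on the left (+x). The tool can only turn about the vertical, so I'll tilt the probe about 32° between the pads by leaning its needle on the rest's upright edge.

Call:
servo_tool(rows=[1, 0, 0, -0.02, 0, 1, 0.005, 0, 0, 0, 1, 0.005, 0, 0, 0, 1, 0.007, 0, 0.001, 0, 1, 0.0075, 0, 0.001, 0])

```text
time: 13.52
position: [0.4688, -0.3551, 0.187]
tool_rot: [0.997, 0.074, -0.001, 0.0]
ft_force: [-2.3, -0.4, 1.2]
grip_width: 0.0219
grip_force: 10.0
```

Call:
servo_tool(rows=[1, 0.007, 0, 0.001, 0, 1, 0.007, 0, 0.002, 0, 1, 0.007, 0, 0.002, 0, 1, 0.0068, 0, 0.003, 0])

```text
time: 13.85
position: [0.4973, -0.3508, 0.1793]
tool_rot: [0.997, 0.074, 0.0, 0.0]
ft_force: [-0.3, -0.2, 2.1]
grip_width: 0.0218
grip_force: 10.0
```

```bash
cat > tilt.py <<'E'
from h import *
def dark(n='side',box=None):
    c=shot(n); r=robot.outline_of(c,'probe')
    return c,(r[0] if r else None)
o=robot.get_obs();print(np.round(o['position'],4),round(yaw(),2),np.round(o['ft_force'],1),o['grip_width'],o['grip_force'],o['time'])
G=np.array(o['position'])+[0,0,.019]; a=np.radians(yaw(o))
c,r=dark()
print('score',r and r['score'],'grasp px',proj(c,G)[0])
for q in('probe','probe_tip'):
    for k in robot.place_of(c,q)[:1]: 
        d=G-k['at'];print(q,round(k['score'],2),np.round(k['at'],3),'in tool x,y,z',np.round([d[0]*np.cos(a)+d[1]*np.sin(a),d[0]*np.sin(a)-d[1]*np.cos(a),d[2]],3),'tilt',np.degrees(np.arctan2(np.hypot(d[0],d[1]),d[2])).round(1))
if r:
    v,u=np.nonzero(r['region']); i=v.argmax(); print('lowest px',u[v==v.max()].mean(),v.max(), 'bbox',u.min(),u.max(),v.min(),v.max())
    for s in(-1,1):
      for th in range(12,45,4):
        L=s*np.sin(np.radians(th))*np.array([np.cos(a),np.sin(a),0])+[0,0,np.cos(np.radians(th))]
        print(s*th,np.round(proj(c,G-L*.1237)[0],1),end=' ')
E
python3 tilt.py; python3 - <<'E'
from h import *
c=shot('side'); save(c,'s8.png',(310,60,430,170),5)
E
```

```text
[ 0.4973 -0.3508  0.1793] 8.47 [-0.3 -0.2  2.1] 0.02180711136306496 9.999698649044149 13.85
score 0.67 grasp px [348.97474347 102.06589021]
probe 0.55 [ 0.453 -0.356  0.082] in tool x,y,z [0.045 0.002 0.116] tilt 21.0
probe_tip 0.61 [ 0.45  -0.358  0.089] in tool x,y,z [0.048 0.    0.109] tilt 23.6
lowest px 360.0 133 bbox 348 361 102 133
-12 [337.5 136.2] -16 [334.9 135.4] -20 [332.3 134.4] -24 [329.8 133.3] -28 [327.4 132. ] -32 [325.1 130.6] -36 [322.9 129. ] -40 [320.8 127.3] -44 [318.9 125.5] 12 [354.  137.7] 16 [356.8 137.4] 20 [359.5 136.9] 24 [362.2 136.3] 28 [364.9 135.5] 32 [367.4 134.5] 36 [370.  133.4] 40 [372.4 132.1] 44 [374.7 130.6]
```

View pics/s8.png

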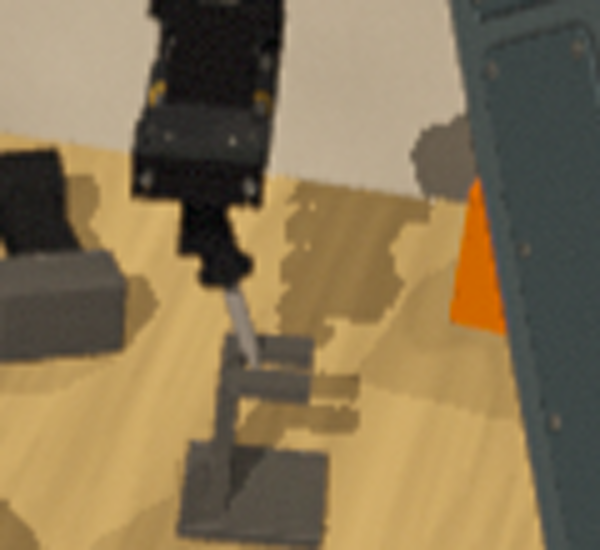

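The pivoting works: the shaft leans from (210,230) to (255,365), with a tilt of about 22°. Ten more degrees to go.

Call:
servo_tool(rows=[1, 0.006, 0, 0.003, 0, 1, 0.006, 0, 0.003, 0, 1, 0.006, 0, 0.004, 0, 1, 0, 0, 0, 0])

```text
time: 14.43
position: [0.5153, -0.3481, 0.1688]
tool_rot: [0.997, 0.074, 0.0, -0.0]
ft_force: [0.9, 0.2, -1.0]
grip_width: 0.0218
grip_force: 10.0
```

Call:
servo_tool(rows=[1, -0.003, 0, -0.03, 0, 1, 0, 0, -0.04, 0, 1, 0, 0, -0.04, 0, 1, 0, 0, 0, 0], newtons=35)

```text
time: 14.77
position: [0.5155, -0.3523, 0.2882]
tool_rot: [0.997, 0.074, 0.006, 0.007]
ft_force: [0.3, -1.3, 0.3]
grip_width: 0.022
grip_force: 35.0
```

```bash
python3 tilt.py; python3 - <<'E'
from h import *
c=shot('side'); cv2.imwrite('pics/s9.png',c['pixels'][:,:,::-1])
p=c['pixels']; 
r=robot.outline_of(c,'probe')
if r:
    m=r[0]['region']; 
    for v in range(60,140,2):
        u=np.nonzero(m[v])[0]
        if len(u): print(v,u.min(),u.max(),end='; ')
E
```

```text
[ 0.5155 -0.3523  0.2882] 8.47 [ 0.3 -1.3  0.3] 0.021960254299877174 34.99939885921776 14.7667
score 0.77 grasp px [346.01014656  66.5076383 ]
probe 0.58 [ 0.452 -0.363  0.203] in tool x,y,z [ 0.065 -0.001  0.105] tilt 31.7
probe_tip 0.69 [ 0.447 -0.364  0.206] in tool x,y,z [ 0.069 -0.002  0.102] tilt 34.2
lowest px 365.0 97 bbox 350 365 65 97
-12 [334.3 103.8] -16 [331.5 102.9] -20 [328.9 101.9] -24 [326.3 100.7] -28 [323.8  99.3] -32 [321.3  97.8] -36 [319.   96.1] -40 [316.9  94.3] -44 [314.8  92.4] 12 [351.4 105.3] 16 [354.3 104.9] 20 [357.1 104.3] 24 [359.9 103.6] 28 [362.7 102.7] 32 [365.3 101.6] 36 [367.9 100.3] 40 [370.4  98.9] 44 [372.8  97.3] 70 353 353; 72 352 355; 74 351 356; 76 351 357; 78 351 359; 80 351 360; 82 351 360; 84 351 359; 86 353 359; 88 358 361; 90 358 362; 92 359 363; 94 361 365; 96 361 366; 98 362 367; 100 364 367; 102 366 367;
```

Call:
servo_tool(rows=[1, 0, 0, -0.01, -7, 1, 0, 0, -0.01, -7, 1, 0, 0, 0, -7, 1, 0, 0, 0, -7, 1, 0, 0, 0, -7])

```text
time: 15.48
position: [0.5107, -0.3482, 0.2976]
tool_rot: [0.928, 0.373, -0.001, -0.002]
ft_force: [0.0, 0.1, -1.3]
grip_width: 0.022
grip_force: 35.0
```

Call:
servo_tool(rows=[1, 0, 0, 0, -7, 1, 0, 0, 0, -7, 1, 0, 0, 0, -7, 1, 0, 0, 0, -7, 1, 0, 0, 0, -7])

```text
time: 15.9
position: [0.5106, -0.3481, 0.2973]
tool_rot: [0.773, 0.635, -0.0, -0.002]
ft_force: [-0.2, 0.8, -1.0]
grip_width: 0.0217
grip_force: 35.0
```

Call:
servo_tool(rows=[1, 0, 0, 0, -7, 1, 0, 0, 0, -7, 1, 0, 0, 0, -7, 1, 0, 0, 0, -7, 1, 0, 0, 0, -7])

```text
time: 16.32
position: [0.5105, -0.3481, 0.2973]
tool_rot: [0.546, 0.838, 0.0, -0.002]
ft_force: [-0.5, 0.1, -1.4]
grip_width: 0.0214
grip_force: 35.0
```

Call:
servo_tool(rows=[1, 0, 0, 0, -7, 1, 0, 0, 0, -7, 1, 0, 0, 0, -7, 1, 0, 0, 0, -7, 1, 0, 0, 0, -7])

```text
time: 16.73
position: [0.5105, -0.3482, 0.2973]
tool_rot: [0.269, 0.963, 0.001, -0.002]
ft_force: [-0.8, 0.1, -0.9]
grip_width: 0.0216
grip_force: 35.0
```

Call:
servo_tool(rows=[1, 0, 0, 0, -7, 1, 0, 0, 0, -7, 1, 0, 0, 0, -7, 1, 0, 0, 0, -7, 1, 0, 0, 0, -7])

```text
time: 17.15
position: [0.5105, -0.3482, 0.2973]
tool_rot: [-0.033, 0.999, 0.001, -0.001]
ft_force: [0.1, 0.8, -0.8]
grip_width: 0.022
grip_force: 35.0
```

Call:
servo_tool(rows=[1, 0, 0, 0, -7, 1, 0, 0, 0, 0, 1, 0, 0, 0, 0])

```text
time: 17.4
position: [0.5107, -0.3483, 0.2979]
tool_rot: [-0.089, 0.996, 0.001, -0.001]
ft_force: [0.3, -0.1, -0.3]
grip_width: 0.0216
grip_force: 35.0
```

```bash
python3 tilt.py; python3 - <<'E'
from h import *
cs=[shot('top'),shot('side')]
for c in cs:
    r=robot.place_of(c,'probe_tip'); print([(round(k['score'],2),np.round(k['at'],3)) for k in r[:2]])
    for q in('round_stud_top','square_stud_top','long_stud_top','board'):
        r=robot.place_of(c,q); print(q,[(round(k['score'],2),np.round(k['at'],3)) for k in r[:1]])
print(np.degrees(robot.get_obs()['q'][5]))
E
```

```text
[ 0.5107 -0.3483  0.2979] -169.73 [ 0.3 -0.1 -0.3] 0.021575539764529156 34.99916757456958 17.4
score 0.54 grasp px [347.60253936  64.10927988]
probe 0.44 [ 0.581 -0.332  0.214] in tool x,y,z [ 0.072 -0.004  0.103] tilt 35.0
probe_tip 0.47 [ 0.577 -0.338  0.216] in tool x,y,z [0.067 0.001 0.101] tilt 33.6
lowest px 324.5 92 bbox 324 344 61 92
-12 [353.  103.1] -16 [355.9 102.7] -20 [358.7 102. ] -24 [361.5 101.3] -28 [364.3 100.3] -32 [367.   99.1] -36 [369.6  97.8] -40 [372.2  96.4] -44 [374.6  94.7] 12 [335.7 101.9] 16 [332.9 101. ] 20 [330.2 100. ] 24 [327.6  98.9] 28 [325.1  97.5] 32 [322.6  96. ] 36 [320.3  94.4] 40 [318.1  92.6] 44 [316.   90.7] [(0.39, array([ 0.582, -0.33 ,  0.211])), (0.21, array([ 0.73 , -0.356,  0.002]))]
round_stud_top [(0.48, array([0.387, 0.158, 0.003]))]
square_stud_top [(0.51, array([0.625, 0.021, 0.145]))]
long_stud_top [(0.71, array([ 0.629, -0.028,  0.003]))]
board [(0.6, array([ 0.614, -0.031,  0.116]))]
[(0.58, array([ 0.581, -0.337,  0.216])), (0.31, array([0.387, 0.161, 0.002]))]
round_stud_top [(0.41, array([ 0.643, -0.072,  0.143]))]
square_stud_top [(0.56, array([0.619, 0.023, 0.145]))]
long_stud_top [(0.48, array([ 0.557, -0.038,  0.103]))]
board [(0.79, array([ 0.611, -0.03 ,  0.117]))]
-145.07567974163115
```

```bash
cat > tp.py <<'E'
from h import *
import sys,json
S={'r':(.646,-.0735,.1419),'s':(.6244,.0203,.1406),'l':(.5591,-.0409,.0919)}
n=np.array([-.525,-.105,.845]);n/=np.linalg.norm(n)
OFF=np.array([-.0683,0,.0841])
def T(k,h):
    o=robot.get_obs();M=R.from_quat(o['tool_rot']).as_matrix()
    tip=np.array(o['position'])+M@OFF; t=np.array(S[k])+h*n
    print('tip',np.round(tip,4),'target',np.round(t,4),'shift',np.round(M.T@(t-tip),4),'F',np.round(o['ft_force'],1),'-n in tool',np.round(-M.T@n,3),'t',o['time'],'height over stud',round(float((tip-S[k])@n),4))
def see(k):
    "tip and stud as seen by top and side"
    for nm in('top','side'):
        c=shot(nm); o=robot.get_obs();M=R.from_quat(o['tool_rot']).as_matrix();tip=np.array(o['position'])+M@OFF
        print(nm,'model tip px',np.round(proj(c,tip)[0],1),'stud px',np.round(proj(c,S[k])[0],1))
        for q in('probe_tip','probe'):
            for r in robot.place_of(c,q)[:1]: print('   ',q,round(r['score'],2),np.round(r['at'],3),'err vs model',np.round(np.array(r['at'])-tip,3))
    return c
if __name__=='__main__':
    T(sys.argv[1],float(sys.argv[2]))
    if len(sys.argv)>3: c=see(sys.argv[1])
E
python3 tp.py r 0.04
```

```text
tip [ 0.5784 -0.3364  0.2154] target [ 0.625  -0.0777  0.1757] shift [-0.0927  0.246   0.0397] F [-0.2  0.  -0.9] -n in tool [-0.535  0.008  0.845] t 18.2 height over stud 0.1252
```

Call:
servo_tool(rows=[1, -0.013, 0.035, 0, 0, 1, -0.013, 0.035, 0, 0, 1, -0.013, 0.035, 0, 0, 1, -0.013, 0.035, 0, 0, 1, -0.013, 0.035, 0, 0])

```text
time: 18.62
position: [0.5434, -0.1634, 0.2996]
tool_rot: [-0.091, 0.996, -0.0, 0.0]
ft_force: [0.7, -1.1, -1.3]
grip_width: 0.022
grip_force: 35.0
```

Call:
servo_tool(rows=[1, -0.013, 0.035, 0, 0, 1, -0.014, 0.036, 0, 0, 1, 0, 0, 0.02, 0, 1, 0, 0, 0.02, 0, 1, 0, 0, 0, 0])

```text
time: 19.03
position: [0.5547, -0.0882, 0.2562]
tool_rot: [-0.092, 0.996, 0.002, -0.003]
ft_force: [-1.0, 0.6, -1.9]
grip_width: 0.0219
grip_force: 35.0
```

```bash
python3 tp.py r 0.015 see
```

```text
tip [ 0.6213 -0.0754  0.1717] target [ 0.6381 -0.0751  0.1546] shift [-0.0168 -0.0028  0.017 ] F [-1.   0.6 -1.9] -n in tool [-0.541  0.004  0.841] t 19.0333 height over stud 0.0383
top model tip px [339.8 177.9] stud px [337.2 170.9]
    probe_tip 0.69 [ 0.615 -0.029  0.117] err vs model [-0.007  0.048 -0.057]
side model tip px [279.1 148.2] stud px [271.3 158.6]
    probe_tip 0.7 [ 0.626 -0.075  0.178] err vs model [0.001 0.003 0.002]
    probe 0.62 [ 0.627 -0.079  0.175] err vs model [ 0.002  0.    -0.002]
```

Call:
servo_tool(rows=[1, -0.007, -0.002, 0.007, 0, 1, -0.007, 0, 0.007, 0, 1, 0, 0, 0, 0, 1, 0, 0, 0, 0])

```text
time: 19.67
position: [0.5713, -0.0895, 0.2446]
tool_rot: [-0.091, 0.996, 0.0, -0.001]
ft_force: [-0.6, -0.8, -0.9]
grip_width: 0.022
grip_force: 35.0
```

```bash
python3 tp.py r 0.01 see; python3 - <<'E'
from h import *
a=shot('top')['pixels'][130:210,280:380];b=shot('side')['pixels'][120:200,230:330]
cv2.imwrite('pics/both10.png',cv2.resize(np.hstack([a,b])[:,:,::-1],None,fx=4,fy=4,interpolation=cv2.INTER_CUBIC))
E
```

```text
tip [ 0.6383 -0.0771  0.1604] target [ 0.6408 -0.0745  0.1503] shift [-0.0029  0.0021  0.01  ] F [-0.6 -0.8 -0.9] -n in tool [-0.536  0.007  0.844] t 19.6667 height over stud 0.02
top model tip px [339.3 172.8] stud px [337.2 170.9]
    probe 0.43 [ 0.726 -0.358 -0.   ] err vs model [ 0.088 -0.28  -0.161]
side model tip px [274.4 152.4] stud px [271.3 158.6]
    probe_tip 0.56 [ 0.64  -0.077  0.168] err vs model [0.002 0.    0.006]
    probe 0.5 [ 0.643 -0.075  0.16 ] err vs model [ 0.005  0.002 -0.001]
```

View pics/both10.png

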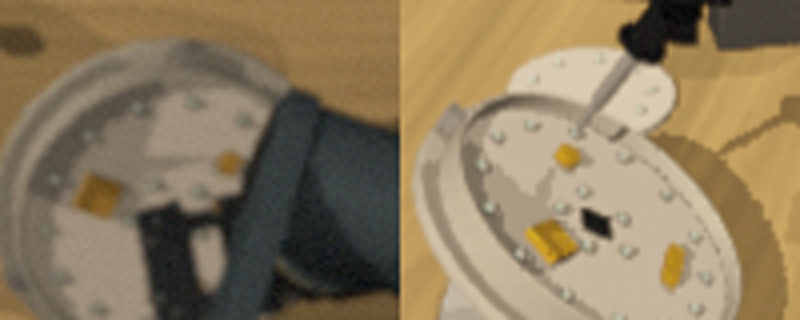

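Left half: the arm hides the probe in the top view. Right half (side view): the tip at (580,132) hovers just over the round stud at (567,156), with the shaft square to the board; both match the model to within 1 px. Approaching along the normal.

Call:
servo_tool(rows=[1, -0.003, 0.002, 0.01, 0, 1, 0, 0, 0, 0, 1, -0.002, 0, 0.003, 0, 1, -0.002, 0, 0.003, 0, 1, 0, 0, 0, 0])

```text
time: 20.48
position: [0.5778, -0.0862, 0.2288]
tool_rot: [-0.091, 0.996, 0.0, -0.0]
ft_force: [-0.7, -0.3, -0.3]
grip_width: 0.0219
grip_force: 35.0
```

Call:
servo_tool(rows=[1, -0.0005, 0, 0.0008, 0, 1, -0.0005, 0, 0.0008, 0, 1, 0, 0, 0, 0])

```text
time: 20.73
position: [0.5785, -0.0861, 0.2279]
tool_rot: [-0.091, 0.996, 0.0, -0.0]
ft_force: [-1.2, 1.2, 1.1]
grip_width: 0.0216
grip_force: 35.0
```

```bash
python3 tp.py r 0 see
```

```text
tip [ 0.6456 -0.0737  0.1437] target [ 0.646  -0.0735  0.1419] shift [-0.0004  0.0001  0.0018] F [-1.2  1.2  1.1] -n in tool [-0.536  0.008  0.844] t 20.7333 height over stud 0.0018
top model tip px [337.3 171. ] stud px [337.2 170.9]
    probe_tip 0.16 [0.386 0.156 0.002] err vs model [-0.26   0.23  -0.142]
side model tip px [271.4 158. ] stud px [271.3 158.6]
    probe_tip 0.64 [ 0.645 -0.072  0.148] err vs model [-0.     0.002  0.004]
    probe 0.54 [ 0.624 -0.031 -0.001] err vs model [-0.022  0.043 -0.145]
```

Call:
servo_tool(rows=[1, -0.0005, 0, 0.0008, 0, 1, 0, 0, 0, 0])

```text
time: 21.2
position: [0.579, -0.086, 0.227]
tool_rot: [-0.091, 0.996, 0.0, -0.0]
ft_force: [-1.7, 0.5, 0.7]
grip_width: 0.0218
grip_force: 35.0
```

Call:
servo_tool(rows=[1, -0.0005, 0, 0.0008, 0, 1, 0, 0, 0, 0])

```text
time: 21.37
position: [0.5796, -0.0859, 0.2262]
tool_rot: [-0.091, 0.996, 0.0, -0.0]
ft_force: [-2.6, 0.7, 1.4]
grip_width: 0.0217
grip_force: 35.0
```

Call:
servo_tool(rows=[1, 0, 0, 0, 0])

```text
time: 21.45
position: [0.5795, -0.0859, 0.2263]
tool_rot: [-0.091, 0.996, 0.0, -0.0]
ft_force: [-2.0, 0.2, 1.3]
grip_width: 0.0219
grip_force: 35.0
```

Call:
servo_tool(rows=[1, -0.0003, 0, 0.0004, 0, 1, 0, 0, 0, 0, 1, 0, 0, 0, 0, 1, 0, 0, 0, 0, 1, 0, 0, 0, 0])

```text
time: 21.87
position: [0.5798, -0.0859, 0.2258]
tool_rot: [-0.091, 0.996, 0.0, -0.0]
ft_force: [-2.4, 0.2, 1.7]
grip_width: 0.0216
grip_force: 35.0
```

Call:
servo_tool(rows=[1, 0, 0, 0, 0, 1, 0, 0, 0, 0, 1, 0, 0, 0, 0])

```text
time: 22.12
position: [0.5799, -0.0859, 0.2258]
tool_rot: [-0.091, 0.996, 0.0, -0.0]
ft_force: [-3.5, 0.2, 2.2]
grip_width: 0.0214
grip_force: 35.0
```

```bash
python3 tp.py r 0 see | grep -v top; python3 - <<'E'
from h import *
c=shot('side');print(c.keys() & {'shot'})
for q in ('round_stud','round_stud_top'):
    for r in robot.place_of(c,q)[:2]: print(q,round(r['score'],2),np.round(r['at'],4))
E
```

```text
tip [ 0.647  -0.0735  0.1417] target [ 0.646  -0.0735  0.1419] shift [ 0.001   0.0002 -0.0002] F [-3.5  0.2  2.2] -n in tool [-0.535  0.008  0.845] t 22.1167 height over stud -0.0007
side model tip px [270.9 158.6] stud px [271.3 158.6]
    probe 0.52 [ 0.651 -0.074  0.142] err vs model [ 0.004 -0.     0.001]
{'shot'}Traceback (most recent call last):
  File "<stdin>", line 4, in <module>
ValueError: it knows: board, driver, fixture, long_stud_top, probe, probe_tip, rest, round_stud_top, screwdriver, spare, square_stud_top, supply_base, supply_tip
```

Call:
servo_tool(rows=[1, 0.003, 0, -0.005, 0, 1, 0.005, 0, -0.008, 0, 1, 0.005, 0, -0.008, 0, 1, 0.002, 0.024, 0, 0, 1, 0.001, 0.024, 0, 0])

```text
time: 22.88
position: [0.5566, -0.0427, 0.2485]
tool_rot: [-0.089, 0.996, -0.001, 0.002]
ft_force: [0.6, 0.8, -1.0]
grip_width: 0.0221
grip_force: 35.0
```

Call:
servo_tool(rows=[1, 0.001, 0.024, 0, 0, 1, 0.001, 0.024, 0, 0, 1, 0, 0, 0, 0, 1, 0, 0, 0, 0, 1, 0, 0, 0, 0])

```text
time: 23.3
position: [0.5457, 0.0046, 0.2477]
tool_rot: [-0.091, 0.996, -0.001, 0.001]
ft_force: [0.3, -0.8, -1.4]
grip_width: 0.0216
grip_force: 35.0
```

```bash
python3 tp.py s 0.01 see
```

```text
tip [0.6131 0.017  0.1638] target [0.6192 0.0193 0.149 ] shift [-0.0064  0.0012  0.0148] F [ 0.3 -0.8 -1.4] -n in tool [-0.533  0.009  0.846] t 23.3 height over stud 0.0259
top model tip px [305.9 181.9] stud px [304.  178.8]
    probe 0.42 [ 0.44  -0.357  0.002] err vs model [-0.174 -0.373 -0.161]
side model tip px [272.  172.8] stud px [267.3 179.8]
    probe_tip 0.52 [0.612 0.017 0.165] err vs model [-0.     0.     0.002]
    probe 0.58 [0.618 0.019 0.164] err vs model [0.005 0.003 0.002]
```

Call:
servo_tool(rows=[1, -0.006, 0.001, 0.015, 0, 1, 0, 0, 0, 0, 1, -0.002, 0, 0.003, 0, 1, -0.0017, 0, 0.0025, 0, 1, 0, 0, 0, 0])

```text
time: 24.02
position: [0.5542, 0.0077, 0.2262]
tool_rot: [-0.091, 0.996, -0.0, -0.0]
ft_force: [-0.2, -0.6, -0.8]
grip_width: 0.0219
grip_force: 35.0
```

Call:
servo_tool(rows=[1, 0, 0, 0, 0])

```text
time: 24.1
position: [0.554, 0.0077, 0.2265]
tool_rot: [-0.091, 0.996, -0.0, -0.0]
ft_force: [-1.1, -1.5, -1.5]
grip_width: 0.0218
grip_force: 35.0
```

```bash
python3 tp.py s 0
```

```text
tip [0.6212 0.0201 0.1424] target [0.6244 0.0203 0.1406] shift [-0.0032 -0.0004  0.0018] F [-1.1 -1.5 -1.5] -n in tool [-0.536  0.008  0.844] t 24.1 height over stud 0.0032
```

Call:
servo_tool(rows=[1, -0.001, 0, 0.0008, 0, 1, -0.001, 0, 0.0008, 0, 1, 0, 0, 0, 0])

```text
time: 24.35
position: [0.5555, 0.0082, 0.2247]
tool_rot: [-0.091, 0.996, -0.0, -0.001]
ft_force: [-3.1, -1.6, 1.4]
grip_width: 0.0216
grip_force: 35.0
```

Call:
servo_tool(rows=[1, -0.0005, 0, 0.0008, 0, 1, 0, 0, 0, 0])

```text
time: 24.52
position: [0.5561, 0.0082, 0.2239]
tool_rot: [-0.091, 0.996, -0.0, -0.001]
ft_force: [-2.5, -1.7, 0.0]
grip_width: 0.0219
grip_force: 35.0
```

Call:
servo_tool(rows=[1, -0.0005, 0, 0.0008, 0, 1, 0, 0, 0, 0])

```text
time: 24.68
position: [0.5567, 0.0084, 0.223]
tool_rot: [-0.091, 0.996, -0.0, -0.001]
ft_force: [-3.4, -0.6, 1.0]
grip_width: 0.0218
grip_force: 35.0
```

Call:
servo_tool(rows=[1, 0, 0, 0, 0])

```text
time: 24.77
position: [0.5567, 0.0084, 0.2231]
tool_rot: [-0.091, 0.996, -0.0, -0.001]
ft_force: [-2.5, -1.5, 1.9]
grip_width: 0.0221
grip_force: 35.0
```

```bash
python3 tp.py s 0
```

```text
tip [0.6237 0.0208 0.1389] target [0.6244 0.0203 0.1406] shift [-0.0006 -0.0006 -0.0017] F [-2.5 -1.5  1.9] -n in tool [-0.536  0.008  0.844] t 24.7667 height over stud -0.0011
```

Call:
servo_tool(rows=[1, 0, 0, 0, 0, 1, 0, 0, 0, 0, 1, 0, 0, 0, 0, 1, 0, 0, 0, 0, 1, 0, 0, 0, 0])

```text
time: 25.18
position: [0.5568, 0.0085, 0.223]
tool_rot: [-0.091, 0.996, -0.0, -0.0]
ft_force: [-4.7, -1.3, 0.9]
grip_width: 0.0213
grip_force: 35.0
```

Call:
servo_tool(rows=[1, 0, 0, 0, 0, 1, 0.003, 0, -0.005, 0, 1, 0.005, 0, -0.008, 0, 1, 0.005, 0, -0.008, 0, 1, 0.019, -0.012, 0.012, 0])

```text
time: 25.6
position: [0.5339, -0.0084, 0.237]
tool_rot: [-0.092, 0.996, -0.001, 0.008]
ft_force: [1.2, -1.5, -0.7]
grip_width: 0.0217
grip_force: 35.0
```

Call:
servo_tool(rows=[1, 0.019, -0.012, 0.012, 0, 1, 0.019, -0.012, 0.012, 0, 1, 0.018, -0.012, 0.012, 0, 1, 0, 0, 0, 0, 1, 0, 0, 0, 0])

```text
time: 26.02
position: [0.4798, -0.0551, 0.1969]
tool_rot: [-0.09, 0.996, -0.0, 0.001]
ft_force: [0.9, -0.3, -1.2]
grip_width: 0.022
grip_force: 35.0
```

Call:
servo_tool(rows=[1, 0, 0, 0, 0, 1, 0, 0, 0, 0])

```text
time: 26.18
position: [0.4813, -0.0546, 0.1974]
tool_rot: [-0.091, 0.996, -0.001, 0.002]
ft_force: [-0.3, -0.7, -0.7]
grip_width: 0.0216
grip_force: 35.0
```

```bash
python3 tp.py l 0.01 see
```

```text
tip [ 0.5488 -0.0423  0.1136] target [ 0.5539 -0.0419  0.1003] shift [-0.0049 -0.0006  0.0132] F [-0.3 -0.7 -0.7] -n in tool [-0.532  0.009  0.847] t 26.1833 height over stud 0.0238
top model tip px [325.5 206.1] stud px [324.3 202.9]
side model tip px [302.3 180.6] stud px [297.8 186.2]
    probe_tip 0.47 [ 0.545 -0.043  0.119] err vs model [-0.002 -0.001  0.006]
    probe 0.57 [ 0.555 -0.042  0.114] err vs model [ 0.008 -0.     0.002]
```

Call:
servo_tool(rows=[1, -0.006, 0, 0.013, 0, 1, 0, 0, 0, 0, 1, -0.002, 0, 0.003, 0, 1, -0.002, 0, 0.0028, 0, 1, 0, 0, 0, 0])

```text
time: 26.9
position: [0.489, -0.0527, 0.1772]
tool_rot: [-0.091, 0.996, 0.0, -0.001]
ft_force: [-1.3, -0.6, 0.3]
grip_width: 0.0217
grip_force: 35.0
```

Call:
servo_tool(rows=[1, 0, 0, 0, 0])

```text
time: 26.98
position: [0.4888, -0.0527, 0.1775]
tool_rot: [-0.091, 0.996, 0.0, -0.0]
ft_force: [-1.7, -0.1, 0.8]
grip_width: 0.022
grip_force: 35.0
```

```bash
python3 tp.py l 0
```

```text
tip [ 0.5559 -0.0403  0.0933] target [ 0.5591 -0.0409  0.0919] shift [-0.003  -0.0011  0.0014] F [-1.7 -0.1  0.8] -n in tool [-0.536  0.008  0.844] t 26.9833 height over stud 0.0028
```

Call:
servo_tool(rows=[1, -0.0012, -0.0005, 0.0006, 0, 1, -0.001, -0.0005, 0.0007, 0, 1, 0, 0, 0, 0])

```text
time: 27.23
position: [0.4904, -0.0529, 0.1759]
tool_rot: [-0.091, 0.996, 0.001, -0.001]
ft_force: [-3.3, 1.4, 0.7]
grip_width: 0.0215
grip_force: 35.0
```

Call:
servo_tool(rows=[1, -0.0007, 0, 0.0007, 0, 1, 0, 0, 0, 0])

```text
time: 27.4
position: [0.491, -0.0528, 0.1751]
tool_rot: [-0.091, 0.996, 0.001, -0.001]
ft_force: [-4.2, 1.4, 1.6]
grip_width: 0.022
grip_force: 35.0
```

Call:
servo_tool(rows=[1, -0.0005, 0, 0.0008, 0, 1, 0, 0, 0, 0])

```text
time: 27.57
position: [0.4916, -0.0528, 0.1743]
tool_rot: [-0.091, 0.996, 0.001, -0.001]
ft_force: [-5.7, 1.9, 2.1]
grip_width: 0.0218
grip_force: 35.0
```

Call:
servo_tool(rows=[1, 0, 0, 0, 0])

```text
time: 27.65
position: [0.4915, -0.0528, 0.1743]
tool_rot: [-0.091, 0.996, 0.001, -0.001]
ft_force: [-5.0, 1.8, 2.1]
grip_width: 0.0218
grip_force: 35.0
```

```bash
python3 tp.py l 0 see | grep -v top
```

```text
tip [ 0.5585 -0.0403  0.09  ] target [ 0.5591 -0.0409  0.0919] shift [-0.0005 -0.0007 -0.0019] F [-5.   1.8  2.1] -n in tool [-0.537  0.007  0.843] t 27.65 height over stud -0.0013
    probe 0.53 [0.623 0.022 0.145] err vs model [0.064 0.062 0.055]
side model tip px [298.  186.9] stud px [297.8 186.2]
    probe_tip 0.65 [ 0.558 -0.038  0.09 ] err vs model [-0.     0.002  0.   ]
    probe 0.49 [ 0.564 -0.039  0.091] err vs model [0.005 0.002 0.001]
```

Call:
servo_tool(rows=[1, 0.0005, 0, -0.0008, 0, 1, 0, 0, 0, 0, 1, 0, 0, 0, 0, 1, 0, 0, 0, 0, 1, 0, 0, 0, 0])

```text
time: 28.37
position: [0.4919, -0.0533, 0.1753]
tool_rot: [-0.091, 0.996, 0.0, -0.0]
ft_force: [-5.3, 0.6, 1.1]
grip_width: 0.0222
grip_force: 35.0
```

Call:
servo_tool(rows=[1, 0, 0, 0, 0, 1, 0.003, 0, -0.005, 0, 1, 0.005, 0, -0.008, 0, 1, 0.01, 0, -0.016, 0, 1, 0.01, 0, -0.03, 0])

```text
time: 28.78
position: [0.4649, -0.0589, 0.2339]
tool_rot: [-0.091, 0.996, 0.0, 0.0]
ft_force: [0.8, -0.4, -1.0]
grip_width: 0.0215
grip_force: 35.0
```

Call:
servo_tool(rows=[1, 0, 0, -0.035, 0, 1, 0, 0, -0.03, 0, 1, 0, 0, 0, 2, 1, 0, 0, 0, 0, 1, 0, 0, 0, 0])

```text
time: 29.2
position: [0.4656, -0.0589, 0.3004]
tool_rot: [-0.074, 0.997, -0.001, 0.002]
ft_force: [0.5, 0.3, -2.5]
grip_width: 0.0217
grip_force: 35.0
```

```bash
python3 tilt.py; python3 - <<'E'
from h import *
print(); plan((.3771,-.3681,.29))
E
```

```text
[ 0.4656 -0.0589  0.3004] -171.54 [ 0.5  0.3 -2.5] 0.02167908408095214 34.9994642380625 29.2
score 0.64 grasp px [338.99009616 114.21903217]
probe 0.82 [ 0.538 -0.046  0.215] in tool x,y,z [ 0.074 -0.002  0.104] tilt 35.2
probe_tip 0.66 [ 0.533 -0.048  0.22 ] in tool x,y,z [ 0.068 -0.001  0.099] tilt 34.5
lowest px 312.0 144 bbox 312 334 113 144
-12 [345.7 157. ] -16 [349.  156.6] -20 [352.3 156.1] -24 [355.6 155.3] -28 [358.8 154.4] -32 [361.9 153.2] -36 [365.  151.9] -40 [367.9 150.4] -44 [370.7 148.7] 12 [325.7 155. ] 16 [322.5 154. ] 20 [319.3 152.8] 24 [316.3 151.4] 28 [313.4 149.9] 32 [310.5 148.2] 36 [307.8 146.3] 40 [305.3 144.3] 44 [302.8 142.1] 
turn 0.0 rows 0.0 | shift [ 0.1318 -0.2936  0.0084] rows 7.7 q6 end -143
```

Call:
servo_tool(rows=[1, 0.0165, -0.0367, 0, 0, 1, 0.0165, -0.0367, 0, 0, 1, 0.0165, -0.0367, 0, 0, 1, 0.0165, -0.0367, 0, 0, 1, 0.0165, -0.0367, 0, 0])

```text
time: 29.82
position: [0.4092, -0.2534, 0.2986]
tool_rot: [-0.074, 0.997, 0.0, -0.0]
ft_force: [-0.2, -0.7, -1.6]
grip_width: 0.0219
grip_force: 35.0
```

Call:
servo_tool(rows=[1, 0.0165, -0.0367, 0, 0, 1, 0.0165, -0.0367, 0, 0, 1, 0.0165, -0.0367, 0, 0, 1, 0, 0, 0, 0, 1, 0, 0, 0, 0])

```text
time: 30.23
position: [0.3763, -0.3702, 0.2981]
tool_rot: [-0.072, 0.997, 0.001, -0.0]
ft_force: [-0.4, 1.0, 0.3]
grip_width: 0.0218
grip_force: 35.0
```

Call:
servo_tool(rows=[1, 0, 0, 0, 0, 1, 0, 0, 0, 0])

```text
time: 30.4
position: [0.3773, -0.3667, 0.2986]
tool_rot: [-0.074, 0.997, 0.001, -0.0]
ft_force: [0.2, -0.0, -1.5]
grip_width: 0.0214
grip_force: 35.0
```

```bash
python3 tilt.py|head -4; python3 - <<'E'
from h import *
print(); plan((.3771,-.3681,.169),-171.7)
E
```

```text
[ 0.3773 -0.3667  0.2986] -171.49 [ 0.2 -0.  -1.5] 0.02136974143328415 34.99954833649099 30.4
score 0.68 grasp px [395.71378851  67.77202028]
probe 0.52 [ 0.449 -0.355  0.215] in tool x,y,z [ 0.072 -0.001  0.103] tilt 35.2
probe_tip 0.61 [ 0.445 -0.358  0.215] in tool x,y,z [0.068 0.001 0.103] tilt 33.6

turn 0.3 rows 0.0 | shift [ 0.0007 -0.001   0.1305] rows 3.1 q6 end -143
```

Call:
servo_tool(rows=[1, 0, -0.001, 0.03, 0, 1, 0, 0, 0.03, 0, 1, 0, 0, 0.03, 0, 1, 0, 0, 0.02, 0, 1, 0, 0, 0.02, 0])

```text
time: 31.02
position: [0.3775, -0.3681, 0.1682]
tool_rot: [-0.074, 0.997, 0.0, -0.0]
ft_force: [-0.1, -0.0, -0.1]
grip_width: 0.0217
grip_force: 35.0
```

Call:
servo_tool(rows=[1, 0, 0, 0, 0, 1, 0, 0, 0, 0, 1, 0, 0, 0, 0], newtons=10)

```text
time: 31.27
position: [0.3781, -0.3697, 0.1705]
tool_rot: [-0.074, 0.997, -0.001, 0.001]
ft_force: [0.6, -0.5, -0.6]
grip_width: 0.0219
grip_force: 10.0
```

```bash
python3 tilt.py|head -4; python3 - <<'E'
from h import *
print(); plan((.4444+.014*.9895,-.3583+.014*.1444,.169))
E
```

```text
[ 0.3781 -0.3697  0.1705] -171.51 [ 0.6 -0.5 -0.6] 0.02187923526724652 9.999455058714375 31.2667
score 0.59 grasp px [389.58568556 108.04986203]
probe 0.64 [ 0.442 -0.356  0.001] in tool x,y,z [ 0.065 -0.004  0.188] tilt 19.2
probe_tip 0.44 [ 0.447 -0.359  0.09 ] in tool x,y,z [ 0.069 -0.     0.099] tilt 34.9

turn 0.0 rows 0.0 | shift [-0.0814  0.0017  0.0019] rows 2.0 q6 end -136
```

Call:
servo_tool(rows=[1, -0.008, 0.001, 0, 0, 1, -0.008, 0, 0, 0, 1, -0.008, 0, 0, 0, 1, -0.008, 0, 0, 0, 1, -0.008, 0, 0, 0])

```text
time: 31.88
position: [0.4174, -0.3621, 0.1695]
tool_rot: [-0.074, 0.997, -0.0, -0.0]
ft_force: [-1.9, -1.1, 1.0]
grip_width: 0.0218
grip_force: 10.0
```

Call:
servo_tool(rows=[1, -0.008, 0, 0, 0, 1, -0.008, 0, 0, 0, 1, -0.008, 0, 0, 0, 1, -0.006, 0, 0, 0, 1, 0, 0, 0, 0])

```text
time: 32.3
position: [0.448, -0.3576, 0.1692]
tool_rot: [-0.074, 0.997, 0.0, 0.001]
ft_force: [-0.4, 0.1, -1.5]
grip_width: 0.0219
grip_force: 10.0
```

```bash
sed -i 's/range(12,45,4)/range(0,20,4)/' tilt.py; python3 tilt.py; python3 - <<'E'
from h import *
print(); plan((.4444+.014*.9895,-.3583+.014*.1444,.169))
E
```

```text
[ 0.448  -0.3576  0.1692] -171.51 [-0.4  0.1 -1.5] 0.021907983806897634 10.000073448463809 32.3
score 0.21 grasp px [365.42590939 106.65292226]
probe 0.57 [ 0.459 -0.355  0.067] in tool x,y,z [ 0.011 -0.001  0.121] tilt 5.3
probe_tip 0.46 [ 0.457 -0.358  0.071] in tool x,y,z [0.009 0.001 0.117] tilt 4.5
lowest px 291.0 153 bbox 258 298 132 153
0 [361.4 142.1] -4 [364.2 142.3] -8 [367.  142.3] -12 [369.8 142.1] -16 [372.5 141.8] 0 [361.4 142.1] 4 [358.6 141.7] 8 [355.9 141.2] 12 [353.2 140.6] 16 [350.6 139.7] 
turn 0.0 rows 0.0 | shift [-0.0116 -0.0001  0.0002] rows 0.3 q6 end -136
```

Call:
servo_tool(rows=[1, -0.005, 0, 0, 0, 1, -0.005, 0, 0, 0, 1, 0, 0, 0, 0])

```text
time: 32.75
position: [0.4566, -0.3563, 0.1694]
tool_rot: [-0.074, 0.997, 0.0, -0.0]
ft_force: [-2.0, 0.3, -0.4]
grip_width: 0.0219
grip_force: 10.0
```

```bash
python3 tilt.py|head -4; python3 - <<'E'
from h import *
print(); plan((.4444,-.3583,.1315))
E
```

```text
[ 0.4566 -0.3563  0.1694] -171.54 [-2.   0.3 -0.4] 0.021863436104937795 10.000125557708088 32.75
score 0.41 grasp px [362.50233988 106.33389042]
probe 0.53 [ 0.46  -0.356  0.068] in tool x,y,z [0.003 0.    0.121] tilt 1.4
probe_tip 0.5 [ 0.455 -0.354  0.072] in tool x,y,z [-0.001 -0.002  0.117] tilt 1.3

turn 0.0 rows 0.0 | shift [ 0.0123 -0.0002  0.0378] rows 1.0 q6 end -137
```

Call:
servo_tool(rows=[1, 0.0065, 0, 0, 0, 1, 0.006, 0, 0, 0, 1, 0, 0, 0.015, 0, 1, 0, 0, 0.015, 0, 1, 0, 0, 0, 0])

```text
time: 33.37
position: [0.4421, -0.3569, 0.1371]
tool_rot: [-0.073, 0.997, 0.002, -0.001]
ft_force: [-0.1, -0.1, -0.7]
grip_width: 0.0222
grip_force: 10.0
```

Call:
servo_tool(rows=[1, 0, 0, 0.004, 0, 1, 0, 0, 0.002, 0, 1, 0, 0, 0, 0])

```text
time: 33.62
position: [0.4441, -0.3586, 0.1336]
tool_rot: [-0.074, 0.997, -0.0, 0.0]
ft_force: [-0.7, 0.0, -1.8]
grip_width: 0.0218
grip_force: 10.0
```

```bash
python3 tilt.py|head -4; python3 - <<'E'
from h import *
print(); plan((.4444,-.3583,.1295))
E
```

```text
[ 0.4441 -0.3586  0.1336] -171.56 [-0.7  0.  -1.8] 0.0218168286069333 9.999994300596882 33.6167
score None grasp px [365.57731509 117.26564636]
probe 0.48 [ 0.446 -0.358  0.028] in tool x,y,z [ 0.002 -0.001  0.124] tilt 0.9
probe_tip 0.62 [ 0.441 -0.356  0.033] in tool x,y,z [-0.003 -0.003  0.12 ] tilt 2.1

turn 0.0 rows 0.0 | shift [-0.0002  0.0002  0.0044] rows 0.1 q6 end -137
```

Call:
servo_tool(rows=[1, 0, 0, 0.002, 0, 1, 0, 0, 0.002, 0, 1, 0, 0, 0, 0, 1, 0, 0, 0, 0])

```text
time: 34.15
position: [0.444, -0.3583, 0.1293]
tool_rot: [-0.074, 0.997, -0.0, 0.0]
ft_force: [0.9, -0.2, -0.1]
grip_width: 0.0219
grip_force: 10.0
```

Call:
servo_tool(rows=[1, 0, 0, 0.001, 0, 1, 0, 0, 0, 0, 1, 0, 0, 0, 0])

```text
time: 34.4
position: [0.444, -0.3583, 0.1283]
tool_rot: [-0.074, 0.997, 0.0, -0.0]
ft_force: [0.6, -0.1, -1.5]
grip_width: 0.0222
grip_force: 10.0
```

Call:
servo_tool(rows=[1, 0, 0, 0.001, 0, 1, 0, 0, 0, 0, 1, 0, 0, 0, 0])

```text
time: 34.65
position: [0.444, -0.3582, 0.1273]
tool_rot: [-0.074, 0.997, 0.0, -0.0]
ft_force: [-1.0, 0.4, -0.9]
grip_width: 0.0218
grip_force: 10.0
```

Call:
servo_tool(rows=[0.4, 0, 0, 0, 0, 0.2, 0, 0, 0, 0, 0, 0, 0, 0, 0, -1, 0, 0, 0, 0, -1, 0, 0, 0, 0])

```text
time: 35.07
position: [0.4441, -0.3583, 0.1275]
tool_rot: [-0.074, 0.997, -0.0, 0.0]
ft_force: [0.1, 0.2, 0.3]
grip_width: 0.045
grip_force: 0.0
```

Call:
servo_tool(rows=[-1, 0, 0, 0, 0, -1, 0, 0, 0, 0, -1, 0, 0, 0, 0, -1, 0, 0, 0, 0, -1, 0, 0, 0, 0])

```text
time: 35.48
position: [0.444, -0.3582, 0.1274]
tool_rot: [-0.074, 0.997, 0.0, -0.0]
ft_force: [-0.3, -0.7, -0.1]
grip_width: 0.0778
grip_force: 0.0
```

Call:
servo_tool(rows=[-1, 0, 0, 0, 0, -1, 0, 0, 0, 0, -1, 0, 0, 0, 0, -1, 0, 0, -0.03, 0, -1, 0, 0, -0.03, 0])

```text
time: 35.9
position: [0.4428, -0.357, 0.1861]
tool_rot: [-0.074, 0.997, 0.002, -0.002]
ft_force: [0.2, -1.5, -0.2]
grip_width: 0.0869
grip_force: 0.0
```

Call:
servo_tool(rows=[-1, 0, 0, -0.04, 0, -1, 0, 0, -0.04, 0, -1, 0, 0, -0.04, 0, -1, 0.03, 0, 0, 0, -1, 0, 0, 0, 0])

```text
time: 36.32
position: [0.4123, -0.3638, 0.3105]
tool_rot: [-0.073, 0.997, -0.003, 0.0]
ft_force: [-0.6, 0.4, -1.2]
grip_width: 0.0871
grip_force: 0.0
```

```bash
python3 - <<'E'
from h import *
o=robot.get_obs();print(o['position'],o['grip_width'],o['time'])
for n in('side','top','wrist'):
    c=shot(n); g=cv2.cvtColor(c['pixels'],cv2.COLOR_RGB2GRAY)
    for q in('probe','probe_tip','rest','supply_tip','driver','screwdriver','spare'):
        r=robot.place_of(c,q)[:(3 if q=='supply_tip' else 1)]; print(n,q,[(round(k['score'],2),np.round(k['at'],3)) for k in r])
    if n=='side':
        r=robot.outline_of(c,'probe')
        if r: v,u=np.nonzero(r[0]['region']&(g<60)); print('handle px',u.min(),u.max(),v.min(),v.max(),'was 361 370 111 133')
E
```

```text
[ 0.41231986 -0.36383336  0.31054222] 0.08711386693717463 36.3167
side probe [(0.8, array([ 0.447, -0.358,  0.025]))]
side probe_tip [(0.68, array([ 0.442, -0.358,  0.028]))]
side rest [(0.6, array([ 0.444, -0.356, -0.001]))]
side supply_tip [(0.82, array([0.219, 0.37 , 0.092])), (0.75, array([0.517, 0.366, 0.095])), (0.65, array([0.486, 0.524, 0.093]))]
side driver [(0.56, array([0.385, 0.159, 0.002]))]
side screwdriver [(0.85, array([ 0.399, -0.103,  0.001]))]
side spare [(0.78, array([ 0.73 , -0.362,  0.001]))]
top probe [(0.41, array([ 0.442, -0.357,  0.027]))]
top probe_tip [(0.35, array([ 0.438, -0.353,  0.   ]))]
top rest [(0.92, array([ 0.438, -0.357,  0.002]))]
top supply_tip [(0.68, array([0.48 , 0.524, 0.088])), (0.62, array([0.776, 0.196, 0.091])), (0.59, array([0.517, 0.37 , 0.093]))]
top driver []
top screwdriver [(0.67, array([ 0.393, -0.103, -0.004]))]
top spare [(0.95, array([ 0.732, -0.357,  0.002]))]
wrist probe []
wrist probe_tip []
wrist rest [(0.98, array([ 0.44 , -0.356,  0.004]))]
wrist supply_tip []
wrist driver []
wrist screwdriver [(0.7, array([ 0.395, -0.099, -0.001]))]
wrist spare [(0.79, array([ 0.724, -0.356,  0.003]))]
```

```bash
python3 - <<'E'
from h import *
c=shot('side'); g=cv2.cvtColor(c['pixels'],cv2.COLOR_RGB2GRAY)
m=(g<50); 
for v in range(108,136,4): u=np.nonzero(m[v,345:385])[0]+345; print(v,u.min() if len(u) else None,u.max() if len(u) else None,end='; ')
L=lambda t,b:np.round(proj(c,[(.4435,-.357,.175),(.4435,-.357,.111)]),1)
print(L(0,0))
E
```

```text
108 None None; 112 364 369; 116 364 369; 120 363 368; 124 363 367; 128 360 369; 132 361 370; [[366.4 110.9]
 [364.3 129.5]]
```

The handle stands upright where the model puts it, the lever is still on and the bystanders have not moved. Handing in.

```bash
python3 -c "
from rig import robot
print(robot.hand_in())"
```

```text
the job is handed in; nothing more can be done
None
```

The job is handed in, with no verdict returned: supply pushed on, round, square and long studs pressed in order (the long one nearer its stop than half way), and the probe hanging upright in its rest again; the last camera check showed the lever on and the bystanders in place.

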